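# Turn the tile coaster over against the guard and stand the pepper mill on it

## Robot

A 6-joint arm with a two-finger parallel gripper is mounted at the origin on a cart in front of the work surface, level with it; the furniture and walls round the work are solid. World frame = base frame: x ahead of the robot, y to its left, z up, the work surface at z = 0. Lengths are in m, angles in rad, forces in N, time in s.
With the tool pointing down it reaches from about 0.3 to 0.85 m from the base axis. Payload 5.4 kg.
Tool frame: the origin (TCP) lies midway between the tips of the shut fingers; the grasp point (between the pads) lies 19 mm behind it (robot.grip_depth is the distance from the TCP to the grasp point, in m); z points along the fingers, y is the line along which they close (so a half turn about z gives the same grasp; the last joint's range is limited). The gripper opens to 85 mm and grips with 20 to 120 N. Pads are 22 mm wide; open, the fingers measure 114 mm over their backs; the gripper's body (76 mm by 85 mm) begins 54 mm behind the grasp point. The pads swing forward as they close: fully open they stand 13 mm farther back than shut.
Start: joints at [0.977, 0.158, 1.597, -0, 1.386, -0.21], TCP at [0.215, 0.533, 0.208] pointing down, gripper open.
Joint ranges: [-2.91, 2.91], [-0.94, 2.29], [0.18, 2.7], [-1.29, 4.43], [0.17, 2.64], [-3, 3]. Speed limits (rad/s): [2.57, 2.57, 3.14, 3.14, 3.14, 3.14].

## Interface

Orientations are given as a unit quaternion [x, y, z, w].
In Python, from station import robot gives the robot as it stands. The module is installed in compiled form; this text tells all that it offers.
- The arm moves only by the tool carry_out, never from a script. Its argument "deltas" is a list of rows, each a list of 2 entries, a list of its own where there are three numbers: the shift along the world's x, y, z scaled (see below), then the turn, a rotation vector about the world's x, y, z scaled (see below). In form: [[[tx, ty, tz], [ax, ay, az]], ...]. A call has 1 to 5 rows; each row is the pose to reach, as a shift and turn from the pose commanded when the call began, turning the shorter way round; what a row does not reach only later rows make up. The controller multiplies each number of a shift by 300 mm and each number of a turn by pi rad. A row lasts 1/12 s, in which the tool goes at most 41.7 mm and 7.16 degrees, less where a joint would pass 70% of its speed; a pose out of reach is approached as far as the arm can. A call with a number of a shift or a turn outside -1 to 1 is refused whole. A call with a gripper value outside its range is refused whole. "grip" is the opening, from 0 (shut) to 1 (fully open), set as the call begins (left out, the last holds). The fingers move at their own pace and stop on an object; the grip force is fixed at half the most. Time passes only in rows, so rows that repeat a pose let the fingers close. It gives the time, the measured TCP pose, the force, the opening and the grip force at its end, in the units of the state.
- robot.read_state(): the state, without advancing time (a new reading comes with each control period).
- robot.read_camera(name): name is "scene" or "top" or "wrist"; returns a dict with "frame" (420x560x3 uint8, red, green, blue), "depth" (420x560 float32, m along the optical axis (not along the pixel's ray), 0 where there is no reading), "fx", "fy", "cx", "cy" (pixels), "extrinsics" (4x4, takes a point from world to camera coordinates). Camera axes: x right, y down, z forward; pixel columns grow to the right and rows downward; lengths in m; the calibration is good to about 2 mm. A picture is of the moment at which its call begins.
- robot.sign_off(): hands the job in; it is judged then, once.
The state is a dict: "time_s": time; "joint_positions": joint angles; "dq": joint speeds; "joint_torque": joint torques, N m; "ee_pos": TCP position; "eef_rot": TCP orientation; "ft_force": force on the tool from outside, world axes, zero at the start; "moment": the same for the moment, N m; "width": opening from 0.0 (shut) to 1.0 (fully open); "gripper_force": force on a finger pad.
Only numpy, scipy, OpenCV 4.12 (cv2) and the standard library are available. Lean on these libraries where they do the work, as an engineer would, in place of code of your own. Each camera call takes 0.05 s, during which the arm holds its last target. There are 200 camera calls.

## Task

The square tile coaster is lying wrong side up, cork showing. Push it up against the metal guard until it stands leaning there, then tip it back over so that it lies flat on the worktop with its blue glazed face up. Then stand the wooden pepper mill upright in the middle of it, without knocking the mill over or disturbing the tomato, the egg timer or the mug.

Things in the scene. Friction and masses are not known exactly. Their poses are not given: they have to be found in the camera images.
- guard: Low guard of polished metal sheet, fixed to the worktop, 180 mm long along its own x; its +y points into its wall (to its back), z up. Origin: middle of the front (toe) edge of its foot, on the worktop, y = 0. Behind the coved foot stands a wall, front at y = 33 mm, back at 39 mm, 74 mm high. Behind the wall a 3 mm thick foot plate reaches to y = 77 mm; the space above it is free.
- guard_cove (a point): Point on the guard's coved, slippery foot (friction about 0.25), which rises from the toe through (y, z) = (14, 12), (22, 27), (29, 45), (33, 62) mm of the guard's frame. A flat item whose near edge is pushed along +y rides up it with its far edge; once its near edge has reached the toe it leans on the rim at about 65 degrees and stays by itself.
- guard_rim (a point): Middle of the top of the guard's rolled rim (radius 4 mm), 74 mm above the worktop, at y = 37 mm in the guard's frame. The upper edge of the leaning coaster sticks out above and a little behind the rim, at about z = 100 mm, y = 47 mm.
- coaster: Loose square coaster 110 x 110 x 10 mm, 0.13-0.24 kg: 7 mm blue glazed tile, cork back. Origin: centre of the glazed face; z points from glaze to cork: z up is wrong side up (as it starts, origin at the worktop), z down is right. x, y along its edges. Starts before the guard (its -y side), nearest edge 45-115 mm short of the toe, turned up to 20 degrees to it. Standing, it can be pinched.
- pepper_mill: Loose wooden pepper mill, upright, 170 mm high, foot 58 mm across, 0.13 to 0.25 kg. Origin: centre of the underside, z up. Round head 49 mm across from 123 to 159 mm height, with a small metal finial to 170 mm; grip it round the head at about 140 mm height (the head does not turn).
- tomato: Loose red tomato, 69 mm across, 71 mm high. Origin at the underside. Leave alone.
- timer: Loose white egg timer with a red grip, 63 mm across, 51 mm high. Origin at the underside. Leave alone.
- mug: Loose white mug, 83 mm across, 93 mm high, standing behind the guard. Origin at the underside. Leave alone.
Things that resemble listed ones, but are neither listed nor needed, are in the scene too. Several things have the shape of the coaster; the one meant has the colours described above.

How it is judged:
By the outcome, as a careful person would: the job done as asked, in the order asked, and still so for the second after the job is handed in, with the robot touching nothing.
It also fails if it takes over 67 s, if anything falls off the work surface, if the arm or the gripper's body presses on something with over 40 N, if the wrist force passes 120 N, or if a joint passes its speed limit or range.

## Working session

There is one attempt and no reset: what is moved stays moved. The work goes in short steps, Python scripts to look and compute and a tool call to move; the robot and the scene stay as the last step left them, time stands still between calls to the robot, and variables do not carry over. Pictures are saved under pics/ and viewed, at most 10 in all, crops included, and the job is handed in when it is done.

Besides the shell and the picture viewer there is one more tool, called after "Call:" by a JSON object that holds its "method" and its "body". carry_out: Moves the arm, as the interface text tells. Shifts and turns lie within -1 to 1; 1 stands for 300 mm of shift or pi rad of turn. Its arguments: {"type":"object","properties":{"deltas":{"type":"array"},"grip":{"type":"number"}},"required":["deltas"]}

```bash
mkdir -p pics; cat > h.py <<'E'
import numpy as np, cv2
from station import robot
def take(n,f):
    c=robot.read_camera(n); np.savez('pics/'+f+'.npz',**c); cv2.imwrite('pics/'+f+'.png',c['frame'][:,:,::-1]); return c
def load(f): return np.load('pics/'+f+'.npz')
def world(c,u,v,r=2):
    p=c['depth'][int(v)-r:int(v)+r+1,int(u)-r:int(u)+r+1]; d=np.median(p[p>0])
    T=np.linalg.inv(c['extrinsics']); q=np.array([(u-c['cx'])/c['fx']*d,(v-c['cy'])/c['fy']*d,d,1]); return (T@q)[:3]
def allworld(c):
    h,w=c['depth'].shape; u,v=np.meshgrid(np.arange(w),np.arange(h)); d=c['depth']
    q=np.stack([(u-c['cx'])/c['fx']*d,(v-c['cy'])/c['fy']*d,d,np.ones_like(d)],-1)
    return (q@np.linalg.inv(c['extrinsics']).T)[...,:3]
E
python3 - <<'E'
from h import *
a=take('top','t0');b=take('scene','s0')
cv2.imwrite('pics/a0.png',np.hstack([cv2.resize(x['frame'],(400,300))[:,:,::-1] for x in(a,b)]))
print(robot.read_state()); print(a['extrinsics'],b['extrinsics'],a['fx'])
E
```

```text
{'time_s': 0.1, 'joint_positions': array([ 9.76909656e-01,  1.58989815e-01,  1.59812668e+00,  1.18481592e-05,
        1.38619682e+00, -2.10116776e-01]), 'dq': array([ 0.00240557, -0.00075465, -0.00338466,  0.00028667, -0.00122908,
        0.00011868]), 'joint_torque': array([ 8.06203097e-04, -3.96986532e+01, -3.32341719e+01, -1.11330726e-04,
        4.11129731e-03, -4.11442988e-05]), 'ee_pos': array([0.21497983, 0.53266679, 0.20670306]), 'eef_rot': array([ 1.90710586e-01,  9.81645930e-01, -7.89465030e-04, -3.41971687e-04]), 'ft_force': array([ 0.17883973,  0.16198293, -0.20600898]), 'moment': array([ 0.01255917,  0.02260908, -0.01344671]), 'gripper_force': 0.0, 'width': 0.9990673459857132}
[[ 0.10700526 -0.99424525  0.00512447 -0.0468807 ]
 [-0.96984125 -0.10551123 -0.21971648  0.52646377]
 [ 0.21899276  0.0185409  -0.97555031  1.11340121]
 [ 0.          0.          0.          1.        ]] [[ 0.75684879 -0.65358482 -0.00260728 -0.38638555]
 [-0.29138634 -0.33384814 -0.89645938  0.20957471]
 [ 0.5850418   0.67924392 -0.44311825  0.88029397]
 [ 0.          0.          0.          1.        ]] 384.58309419771234
```

View pics/t0.png

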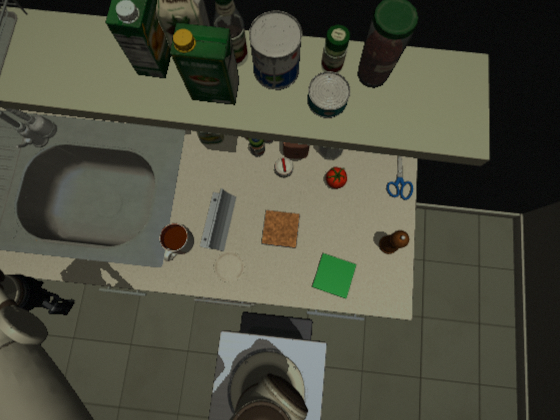

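View pics/s0.png

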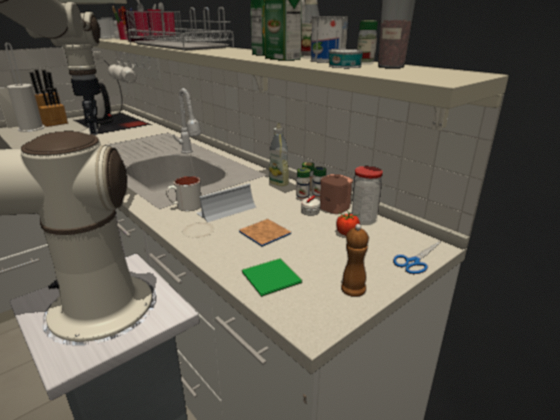

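The top view shows the cork-faced square at (281,229), a green square at (334,275), the guard at (217,219), the mug at (174,238), the timer at (284,168), the tomato at (336,178) and the mill at (394,241). The cork square fits: its cork is showing, it lies in front of the guard, and the other square is all green. I'll confirm it in a crop and measure.

```bash
python3 - <<'E'
from h import *
a=load('t0');b=load('s0')
A=a['frame'][150:310,150:425,::-1];B=b['frame'][150:310,150:425,::-1]
cv2.imwrite('pics/c0.png',np.vstack([cv2.resize(x,None,fx=1.85,fy=1.85,interpolation=cv2.INTER_CUBIC) for x in(A,B)]))
for n,c in(('top',a),('scene',b)):
    W=allworld(c);H=cv2.cvtColor(c['frame'],cv2.COLOR_RGB2HSV).astype(int)
    ok=(c['depth']>0)&(W[...,2]>-.01)&(W[...,2]<.25)&(W[...,0]<.75)
    m=ok&(H[...,0]<20)&(H[...,1]>90)&(W[...,2]>.004)
    k,l,s,ce=cv2.connectedComponentsWithStats(m.astype(np.uint8))
    for i in range(1,k):
        if s[i,4]>60:
            P=W[l==i]; print(n,'orange',ce[i].round(),s[i,4],P.min(0).round(3),P.max(0).round(3),np.median(P,0).round(3))
            r=cv2.minAreaRect((P[:,:2]*1000).astype(np.float32)); print(r)
    m=ok&(W[...,2]>.015)
    k,l,s,ce=cv2.connectedComponentsWithStats(m.astype(np.uint8))
    for i in range(1,k):
        if s[i,4]>60:
            P=W[l==i]; print(n,'obj',ce[i].round(),s[i,4],P.min(0).round(3),P.max(0).round(3)); 
            r=cv2.minAreaRect((P[:,:2]*1000).astype(np.float32)); print(r)
    m=ok&(W[...,2]<.005);print('table',np.median(W[m][:,2]))
E
```

```text
top orange [295. 150.] 353 [ 0.71  -0.047  0.004] [0.733 0.034 0.107] [ 0.715 -0.004  0.07 ]
((720.0208129882812, -7.131618499755859), (18.988309860229492, 80.80239868164062), 4.609175682067871)
top orange [336. 178.] 308 [ 0.619 -0.175  0.022] [ 0.682 -0.111  0.065] [ 0.643 -0.141  0.052]
((649.921875, -142.26295471191406), (62.20204544067383, 62.9108772277832), 5.208141326904297)
top orange [280. 228.] 1141 [ 0.419 -0.038  0.004] [0.528 0.069 0.018] [0.473 0.015 0.01 ]
((473.6279296875, 15.5855712890625), (107.36835479736328, 108.00022888183594), 89.16126251220703)
top orange [173. 236.] 552 [0.366 0.282 0.051] [0.442 0.361 0.096] [0.406 0.33  0.056]
((402.73016357421875, 321.6855773925781), (77.2525863647461, 77.57295227050781), 41.05825424194336)
top orange [393. 242.] 450 [ 0.432 -0.344  0.006] [ 0.48  -0.295  0.171] [ 0.452 -0.31   0.134]
((455.7145690917969, -319.7388000488281), (48.98615646362305, 46.14208984375), 84.39708709716797)
top obj [ 30. 126.] 1112 [0.623 0.724 0.016] [0.711 0.854 0.248]
((680.4984130859375, 792.5672607421875), (75.63754272460938, 133.52024841308594)
[... 3754 characters left out ...]
92.] 1432 [ 0.641 -0.117  0.015] [0.75  0.14  0.121]
((695.2991333007812, 11.824676513671875), (108.5325927734375, 256.30126953125), 0.6532341837882996)
scene obj [358. 230.] 2781 [ 0.434 -0.353  0.015] [ 0.75  -0.081  0.173]
((589.2672729492188, -209.24427795410156), (402.22235107421875, 101.69096374511719), 34.72856140136719)
scene obj [209. 196.] 1919 [0.333 0.182 0.015] [0.568 0.363 0.097]
((432.0069580078125, 246.50454711914062), (141.9491424560547, 270.2661437988281), 42.093414306640625)
scene obj [ 90. 270.] 8457 [-0.089 -0.091  0.015] [0.092 0.059 0.25 ]
((-1.1795730590820312, -23.73485565185547), (138.0740203857422, 184.32138061523438), 79.12091064453125)
table 0.0021269097460484554
```

View pics/c0.png

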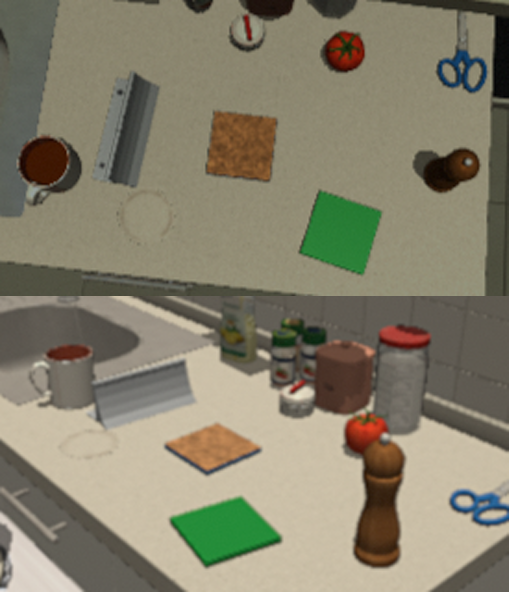

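The crop confirms it: cork on top with a dark-blue lower edge at about (280,229) top / (264,231) scene. The other square is plain green. Next I'll refine the poses from both views.

```bash
python3 - <<'E'
from h import *
from scipy.optimize import least_squares
a=load('t0');b=load('s0')
np.set_printoptions(suppress=True,precision=4)
for n,c in(('top',a),('scene',b)):
    W=allworld(c);H=cv2.cvtColor(c['frame'],cv2.COLOR_RGB2HSV).astype(int);x,y,z=W[...,0],W[...,1],W[...,2]
    g=(x>.37)&(x<.58)&(y>.15)&(y<.275)
    m=g&(z>.070); P=W[m]; vx,vy,x0,y0=cv2.fitLine(P[:,:2].astype(np.float32),cv2.DIST_L2,0,.01,.01).ravel()
    print(n,'rim ang',np.degrees(np.arctan2(vy,vx)),'pt',x0,y0,'xrange',P[:,0].min(),P[:,0].max(),'zmax',P[:,2].max())
    m=g&(z>.05)&(z<.066);print(' cove55 mean',W[m].mean(0))
    m=(H[...,0]<20)&(H[...,1]>90)&(x>.4)&(x<.54)&(y>-.06)&(y<.09)&(z<.03)
    print(' cork',cv2.minAreaRect((W[m][:,:2]*1000).astype(np.float32)),W[m].mean(0))
    m=(H[...,0]>50)&(H[...,0]<75)&(H[...,1]>120)&(z<.03)&(x<.5)&(x>.2)&(y<0)
    print(' green',cv2.boxPoints(cv2.minAreaRect((W[m][:,:2]*1000).astype(np.float32))).round().tolist())
    m=(x>.40)&(x<.52)&(y<-.26)&(y>-.38)&(z>.126)&(z<.157); P=W[m]
    f=least_squares(lambda p:np.linalg.norm(P-np.r_[p[:2],.141],axis=1)-np.sqrt(.0245**2+0*P[:,0]),[.456,-.32],loss='soft_l1',f_scale=.003)
    print(' mill',f.x,'top',W[(x>.40)&(x<.52)&(y<-.26)&(y>-.38)][:,2].max(), 'fin',W[(x>.40)&(x<.52)&(y<-.26)&(y>-.38)&(z>.163)].mean(0))
E
```

```text
top rim ang -4.796154 pt 0.47566888 0.2134562 xrange 0.38964358367441443 0.5673799680650415 zmax 0.08045790495976912
 cove55 mean [0.4747 0.2089 0.0571]
 cork ((473.73980712890625, 15.398025512695312), (107.52278137207031, 108.15986633300781), 89.47301483154297) [0.4727 0.015  0.01  ]
 green [[282.0, -206.0], [386.0, -230.0], [410.0, -124.0], [306.0, -100.0]]
 mill [ 0.4606 -0.3228] top 0.17183937719986964 fin [ 0.4591 -0.32    0.1676]
scene rim ang -4.705569 pt 0.47411925 0.21061926 xrange 0.3888141046357081 0.565947871996398 zmax 0.07801764144282414
 cove55 mean [0.4729 0.2082 0.058 ]
 cork ((473.9222717285156, 13.687843322753906), (107.0544204711914, 106.77825927734375), 88.90803527832031) [0.4711 0.011  0.0124]
 green [[282.0, -208.0], [386.0, -232.0], [410.0, -127.0], [306.0, -104.0]]
 mill [ 0.4618 -0.3228] top 0.17314346857527024 fin [ 0.4583 -0.3249  0.1696]
```

```bash
cat >> h.py <<'E'
from scipy.spatial.transform import Rotation as Ro
O=np.array([.475,.175,0.]);X=np.array([.9966,-.0828,0]);Y=np.array([.0828,.9966,0]);Z=np.array([0,0,1.])
def G(x,y,z): return O+x*X+y*Y+z*Z
def g(p): p=np.asarray(p)-O; return np.array([p@X,p@Y,p[2]])
def mat(yt,zt): zt=zt/np.linalg.norm(zt); return Ro.from_matrix(np.c_[np.cross(yt,zt),yt,zt])
def Rpush(t): return mat(X,np.sin(t)*Y-np.cos(t)*Z)        # closes along guard x
def Rpinch(t): return mat(np.cos(t)*Y+np.sin(t)*Z,np.sin(t)*Y-np.cos(t)*Z)  # closes across plate; tilt t: z toward +Y
def plan(p,R,n=None):
    s=robot.read_state(); r=(R*Ro.from_quat(s['eef_rot']).inv()).as_rotvec(); d=np.asarray(p)-s['ee_pos']
    n=n or int(np.ceil(max(np.linalg.norm(r)/np.radians(34),np.linalg.norm(d)/.2)))
    print('n',n,'shift',(d/n/.3).round(4).tolist(),'turn',(r/n/np.pi).round(4).tolist(),'j',s['joint_positions'].round(2),'g',g(s['ee_pos']).round(4))
E
python3 -c "
from h import *
plan(G(.012,-.26,.10),Rpush(.2))"
```

```text
n 4 shift [0.2087, -0.5148, -0.0889] turn [0.0146, 0.0088, -0.1007] j [ 0.98  0.16  1.6   0.    1.39 -0.21] g [-0.2888  0.3349  0.2067]
```

Call:
{"method": "carry_out", "body": {"deltas": [[[0.0417,-0.103,-0.0178],[0.003,0.0018,-0.02]],[[0.0835,-0.206,-0.0356],[0.0058,0.0035,-0.04]],[[0.125,-0.309,-0.0533],[0.0088,0.0053,-0.06]],[[0.167,-0.412,-0.0711],[0.0117,0.007,-0.08]],[[0.2087,-0.5148,-0.0889],[0.0146,0.0088,-0.1007]]], "grip": 0.8}}

```text
time_s: 0.52
ee_pos: [0.2778, 0.3772, 0.1802]
eef_rot: [0.344, 0.939, 0.02, -0.018]
ft_force: [0.3, 0.4, -0.6]
width: 0.802
gripper_force: 0.0
```

Call:
{"method": "carry_out", "body": {"deltas": [[[0.0417,-0.103,-0.0178],[0.003,0.0018,-0.02]],[[0.0835,-0.206,-0.0356],[0.0058,0.0035,-0.04]],[[0.125,-0.309,-0.0533],[0.0088,0.0053,-0.06]],[[0.167,-0.412,-0.0711],[0.0117,0.007,-0.08]],[[0.2087,-0.5148,-0.0889],[0.0146,0.0088,-0.1007]]]}}

```text
time_s: 0.93
ee_pos: [0.3405, 0.2228, 0.1538]
eef_rot: [0.487, 0.872, 0.039, -0.035]
ft_force: [0.0, 0.3, -0.8]
width: 0.8
gripper_force: 0.0
```

Call:
{"method": "carry_out", "body": {"deltas": [[[0.0417,-0.103,-0.0178],[0.003,0.0018,-0.02]],[[0.0835,-0.206,-0.0356],[0.0058,0.0035,-0.04]],[[0.125,-0.309,-0.0533],[0.0088,0.0053,-0.06]],[[0.167,-0.412,-0.0711],[0.0117,0.007,-0.08]],[[0.2087,-0.5148,-0.0889],[0.0146,0.0088,-0.1007]]]}}

```text
time_s: 1.35
ee_pos: [0.4032, 0.0682, 0.1272]
eef_rot: [0.618, 0.782, 0.058, -0.052]
ft_force: [0.6, 0.5, -0.1]
width: 0.802
gripper_force: 0.0
```

Call:
{"method": "carry_out", "body": {"deltas": [[[0.0417,-0.103,-0.0178],[0.003,0.0018,-0.02]],[[0.0835,-0.206,-0.0356],[0.0058,0.0035,-0.04]],[[0.125,-0.309,-0.0533],[0.0088,0.0053,-0.06]],[[0.167,-0.412,-0.0711],[0.0117,0.007,-0.08]],[[0.2087,-0.5148,-0.0889],[0.0146,0.0088,-0.1007]]]}}

```text
time_s: 1.77
ee_pos: [0.4658, -0.0862, 0.1003]
eef_rot: [0.733, 0.672, 0.074, -0.067]
ft_force: [0.8, 0.6, 0.6]
width: 0.796
gripper_force: 0.0
```

```bash
python3 -c "
from h import *
plan(G(.012,-.26,.018),Rpush(.2));s=robot.read_state();print(s['time_s'],s['ft_force'],s['width'])"
```

```text
n 1 shift [-0.0012, 0.0037, -0.2743] turn [-0.0003, 0.0004, 0.0012] j [-0.57  0.05  1.96  0.19  1.24 -0.55] g [ 0.0125 -0.2611  0.1003]
1.7667 [0.76676571 0.58926301 0.61196958] 0.7964347397438388
```

Call:
{"method": "carry_out", "body": {"deltas": [[[0,0.004,-0.1],[0,0,0.001]],[[0,0.004,-0.2],[0,0,0.001]],[[0,0.004,-0.28],[0,0,0.001]],[[0,0.004,-0.32],[0,0,0.001]],[[0,0.004,-0.324],[0,0,0.001]]]}}

```text
time_s: 2.18
ee_pos: [0.4629, -0.0819, 0.0006]
eef_rot: [0.731, 0.675, 0.073, -0.07]
ft_force: [-0.6, 0.6, -0.2]
width: 0.802
gripper_force: 0.0
```

Call:
{"method": "carry_out", "body": {"deltas": [[[0,0,-0.004],[0,0,0]],[[0,0,-0.008],[0,0,0]]]}}

```text
time_s: 2.35
ee_pos: [0.4665, -0.0838, 0.0021]
eef_rot: [0.731, 0.675, 0.074, -0.066]
ft_force: [0.2, 0.3, 0.2]
width: 0.799
gripper_force: 0.0
```

Call:
{"method": "carry_out", "body": {"deltas": [[[0,0,-0.004],[0,0,0]],[[0,0,-0.008],[0,0,0]]]}}

```text
time_s: 2.52
ee_pos: [0.4667, -0.0839, -0.0]
eef_rot: [0.731, 0.675, 0.074, -0.066]
ft_force: [-0.1, 0.4, 0.0]
width: 0.8
gripper_force: 0.0
```

Call:
{"method": "carry_out", "body": {"deltas": [[[0,0,-0.004],[0,0,0]],[[0,0,-0.008],[0,0,0]]]}}

```text
time_s: 2.68
ee_pos: [0.4661, -0.0836, -0.0031]
eef_rot: [0.731, 0.675, 0.074, -0.067]
ft_force: [-0.1, 0.2, -0.5]
width: 0.798
gripper_force: 0.0
```

Call:
{"method": "carry_out", "body": {"deltas": [[[0,0,-0.004],[0,0,0]],[[0,0,-0.006],[0,0,0]]]}}

```text
time_s: 2.85
ee_pos: [0.4657, -0.0834, -0.0053]
eef_rot: [0.731, 0.675, 0.074, -0.067]
ft_force: [-0.3, 0.5, 0.1]
width: 0.802
gripper_force: 0.0
```

Call:
{"method": "carry_out", "body": {"deltas": [[[0,0,-0.002],[0,0,0]],[[0,0,-0.004],[0,0,0]]]}}

```text
time_s: 3.02
ee_pos: [0.4657, -0.0834, -0.0066]
eef_rot: [0.731, 0.675, 0.074, -0.067]
ft_force: [0.8, -0.2, -0.1]
width: 0.797
gripper_force: 0.0
```

```bash
python3 -c "
from h import *
c=take('wrist','w1');s=robot.read_state();print(s['ee_pos'],s['ft_force'])
c=take('scene','s1');cv2.imwrite('pics/s1c.png',cv2.resize(c['frame'][160:330,180:400,::-1],None,fx=3,fy=3,interpolation=cv2.INTER_CUBIC))"
```

```text
[ 0.4657     -0.08338272 -0.00661779] [-0.20437899 -0.09529012 -1.0656049 ]
```

View pics/s1c.png

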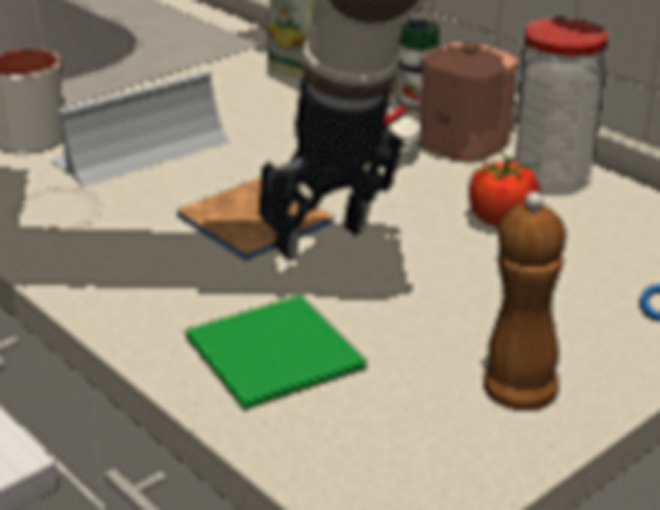

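The fingers stand just behind the coaster's rear edge, at crop (285,245) and (355,225), and haven't touched the worktop yet. I'll keep feeling downward.

Call:
{"method": "carry_out", "body": {"deltas": [[[0,0,-0.003],[0,0,0]],[[0,0,-0.005],[0,0,0]]]}}

```text
time_s: 3.28
ee_pos: [0.4658, -0.0834, -0.008]
eef_rot: [0.731, 0.675, 0.074, -0.067]
ft_force: [-0.1, 0.7, -0.1]
width: 0.8
gripper_force: 0.0
```

Call:
{"method": "carry_out", "body": {"deltas": [[[0,0,-0.003],[0,0,0]],[[0,0,-0.005],[0,0,0]]]}}

```text
time_s: 3.45
ee_pos: [0.4657, -0.0834, -0.0096]
eef_rot: [0.731, 0.675, 0.074, -0.067]
ft_force: [0.1, -0.7, 0.8]
width: 0.801
gripper_force: 0.0
```

Call:
{"method": "carry_out", "body": {"deltas": [[[0,0,-0.003],[0,0,0]],[[0,0,-0.005],[0,0,0]]]}}

```text
time_s: 3.62
ee_pos: [0.4657, -0.0834, -0.0111]
eef_rot: [0.731, 0.675, 0.074, -0.067]
ft_force: [0.2, 0.3, -0.5]
width: 0.794
gripper_force: 0.0
```

```bash
python3 -c "
from h import *
s=robot.read_state();print(s['ee_pos'],s['ft_force'])
plan(G(.012,-.02,-.009),Rpush(.2),2)"
```

```text
[ 0.46571629 -0.0833765  -0.0111116 ] [ 0.23926851  0.34196503 -0.52777203]
n 2 shift [0.0326, 0.3958, 0.0035] turn [-0.0, 0.0003, -0.0005] j [-0.56  0.24  2.    0.21  1.   -0.61] g [ 0.0121 -0.2583 -0.0111]
```

Call:
{"method": "carry_out", "body": {"deltas": [[[0.0033,0.04,0],[0,0,0]],[[0.005,0.06,0.001],[0,0,0]],[[0.0075,0.09,0.002],[0,0,0]],[[0.0108,0.13,0.002],[0,0,0]],[[0.0142,0.17,0.002],[0,0,0]]]}}

```text
time_s: 4.03
ee_pos: [0.47, -0.031, -0.0103]
eef_rot: [0.731, 0.675, 0.074, -0.067]
ft_force: [0.6, 0.1, 0.7]
width: 0.798
gripper_force: 0.0
```

Call:
{"method": "carry_out", "body": {"deltas": [[[0.0033,0.04,0],[0,0,0]],[[0.0067,0.08,0],[0,0,0]],[[0.01,0.12,0],[0,0,0]],[[0.0133,0.16,0],[0,0,0]],[[0.0166,0.2,0],[0,0,0]]]}}

```text
time_s: 4.45
ee_pos: [0.475, 0.0291, -0.0104]
eef_rot: [0.731, 0.675, 0.074, -0.067]
ft_force: [0.0, -0.1, 0.1]
width: 0.801
gripper_force: 0.0
```

```bash
python3 -c "
from h import *
s=robot.read_state();print(s['ee_pos'],s['ft_force'])
c=take('scene','s2');cv2.imwrite('pics/s2c.png',cv2.resize(c['frame'][150:270,150:350,::-1],None,fx=3,fy=3,interpolation=cv2.INTER_CUBIC))
plan(G(.012,-.02,-.01),Rpush(.2),1)"
```

```text
[ 0.4749595   0.02911215 -0.01036049] [ 0.01215473 -0.09136112  0.07558914]
n 1 shift [0.0361, 0.4106, 0.0017] turn [-0.0004, 0.0003, -0.0014] j [-0.33  0.21  2.04  0.24  0.96 -0.4 ] g [ 0.0114 -0.1437 -0.0105]
```

View pics/s2c.png

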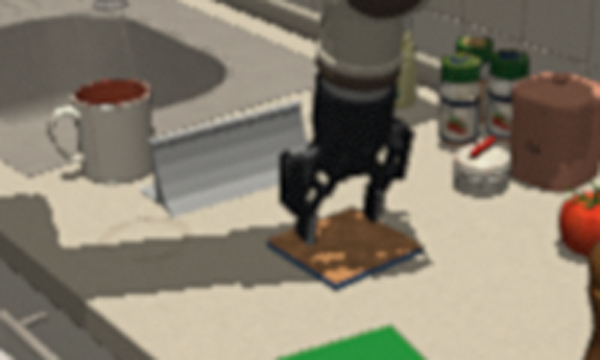

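The coaster hasn't moved. The fingers are gliding above it at crop (310,240) and (375,215), so their tips stand higher than I reckoned. I'll measure the tips from depth.

```bash
python3 - <<'E'
from h import *
np.set_printoptions(suppress=True,precision=4)
s=robot.read_state();Rt=Ro.from_quat(s['eef_rot'])
t=take('top','t2');w=take('wrist','w2')
for n,c in(('scene',load('s2')),('wrist',w),('top',t)):
    W=allworld(c); f=c['frame'].astype(int).sum(2)
    T=(W-s['ee_pos'])@Rt.as_matrix()
    m=(f<150)&(c['depth']>0)&(np.abs(T[...,0])<.03)&(np.abs(T[...,1])<.07)&(T[...,2]>-.06)&(T[...,2]<.05)
    P=T[m];Q=W[m]
    for sg in(-1,1):
        k=P[:,1]*sg>.02
        if k.sum()<5: continue
        p=P[k];o=np.argsort(p[:,2])[::-1][:12]
        print(n,sg,k.sum(),'tool z max',p[o][:,2][:5],'xyz at tip',np.median(p[o],0),'world z',np.sort(Q[k][:,2])[:5])
H=cv2.cvtColor(t['frame'],cv2.COLOR_RGB2HSV).astype(int);W=allworld(t);x,y,z=W[...,0],W[...,1],W[...,2]
m=(H[...,0]<20)&(H[...,1]>90)&(x>.4)&(x<.54)&(y>-.06)&(y<.09)&(z<.03)
print(cv2.minAreaRect((W[m][:,:2]*1000).astype(np.float32)))
E
```

```text
scene -1 23 tool z max [-0.0179 -0.0199 -0.0412 -0.0415 -0.0444] xyz at tip [-0.0027 -0.0435 -0.0453] world z [0.012  0.0125 0.0285 0.029  0.0324]
scene 1 31 tool z max [-0.0331 -0.0332 -0.0344 -0.0363 -0.0366] xyz at tip [-0.002   0.0364 -0.0381] world z [0.0214 0.0224 0.0231 0.0235 0.0259]
wrist -1 975 tool z max [-0.019  -0.0192 -0.0192 -0.0201 -0.0239] xyz at tip [-0.002  -0.0353 -0.0245] world z [0.0106 0.0106 0.0106 0.0108 0.0109]
wrist 1 964 tool z max [-0.022  -0.022  -0.0326 -0.0327 -0.0331] xyz at tip [-0.0012  0.0346 -0.0333] world z [0.0106 0.0107 0.0206 0.0208 0.021 ]
((485.5101318359375, 16.800342559814453), (127.99899291992188, 25.92831802368164), 56.0660400390625)
```

Call:
{"method": "carry_out", "body": {"deltas": [[[0,0,0.07],[0,0,0]],[[-0.003,-0.03,0.13],[0,0,0]],[[-0.012,-0.15,0.13],[0,0,0]],[[-0.023,-0.27,0.13],[0,0,0]],[[-0.033,-0.39,0.13],[0,0,0]]]}}

```text
time_s: 5.02
ee_pos: [0.4651, -0.0911, 0.0292]
eef_rot: [0.731, 0.675, 0.074, -0.066]
ft_force: [0.3, 0.9, -0.4]
width: 0.796
gripper_force: 0.0
```

Call:
{"method": "carry_out", "body": {"deltas": [[[0,0,-0.06],[0,0,0]],[[0,0,-0.11],[0,0,0]],[[0,0,-0.133],[0,0,0]],[[0,0,-0.137],[0,0,0]],[[0,0,-0.137],[0,0,0]]]}}

```text
time_s: 5.43
ee_pos: [0.4647, -0.0891, -0.0127]
eef_rot: [0.731, 0.675, 0.074, -0.068]
ft_force: [0.1, 0.8, 0.5]
width: 0.799
gripper_force: 0.0
```

Call:
{"method": "carry_out", "body": {"deltas": [[[0,0,-0.003],[0,0,0]],[[0,0,-0.006],[0,0,0]]]}}

```text
time_s: 5.6
ee_pos: [0.4659, -0.0896, -0.0135]
eef_rot: [0.731, 0.675, 0.074, -0.066]
ft_force: [-0.5, -0.2, -0.0]
width: 0.805
gripper_force: 0.0
```

Call:
{"method": "carry_out", "body": {"deltas": [[[0,0,-0.003],[0,0,0]],[[0,0,-0.006],[0,0,0]]]}}

```text
time_s: 5.77
ee_pos: [0.4655, -0.0895, -0.0157]
eef_rot: [0.731, 0.675, 0.074, -0.067]
ft_force: [0.9, -0.1, -0.6]
width: 0.804
gripper_force: 0.0
```

```bash
python3 - <<'E'
from h import *
s=robot.read_state();print(s['ee_pos'],s['ft_force'],g(s['ee_pos']))
for n in('top','scene'):
    c=take(n,n+'3');W=allworld(c);H=cv2.cvtColor(c['frame'],cv2.COLOR_RGB2HSV).astype(int);x,y,z=W[...,0],W[...,1],W[...,2]
    m=(H[...,0]<20)&(H[...,1]>90)&(x>.4)&(x<.56)&(y>-.06)&(y<.12)&(z<.03)
    print(cv2.minAreaRect((W[m][:,:2]*1000).astype(np.float32)))
E
```

```text
[ 0.46551496 -0.08947075 -0.01566404] [ 0.91800206 -0.08152182 -0.63750158] [ 0.01244539 -0.26435691 -0.01566404]
((473.90911865234375, 14.277584075927734), (109.1730728149414, 108.4521484375), 89.19493103027344)
((474.1268615722656, 13.605003356933594), (106.61105346679688, 108.69915008544922), 88.87126159667969)
```

Call:
{"method": "carry_out", "body": {"deltas": [[[0,0,-0.003],[0,0,0]],[[0,0,-0.005],[0,0,0]]]}}

```text
time_s: 6.03
ee_pos: [0.4652, -0.0894, -0.0176]
eef_rot: [0.731, 0.675, 0.074, -0.067]
ft_force: [-0.6, 0.2, 0.7]
width: 0.801
gripper_force: 0.0
```

Call:
{"method": "carry_out", "body": {"deltas": [[[0,0,-0.003],[0,0,0]],[[0,0,-0.005],[0,0,0]]]}}

```text
time_s: 6.2
ee_pos: [0.465, -0.0894, -0.0192]
eef_rot: [0.731, 0.675, 0.074, -0.067]
ft_force: [-0.1, -0.2, -0.5]
width: 0.801
gripper_force: 0.0
```

Call:
{"method": "carry_out", "body": {"deltas": [[[0,0,-0.002],[0,0,0]],[[0,0,-0.004],[0,0,0]]]}}

```text
time_s: 6.37
ee_pos: [0.4651, -0.0894, -0.0204]
eef_rot: [0.731, 0.675, 0.074, -0.067]
ft_force: [0.1, 0.4, 0.2]
width: 0.801
gripper_force: 0.0
```

```bash
python3 - <<'E'
from h import *
np.set_printoptions(suppress=True,precision=4)
s=robot.read_state();Rt=Ro.from_quat(s['eef_rot']);print(s['ee_pos'],s['ft_force'])
w=take('wrist','w4');c=take('scene','s4')
uv=(c['extrinsics']@np.r_[s['ee_pos'],1]);print('tcp px',c['fx']*uv[0]/uv[2]+c['cx'],c['fy']*uv[1]/uv[2]+c['cy'])
A=cv2.resize(c['frame'][205:255,240:310],(560,400),interpolation=cv2.INTER_CUBIC)[:,:,::-1]
B=cv2.resize(w['frame'],(240,180))[:,:,::-1]; A2=np.zeros((400,800,3),np.uint8);A2[:,:560]=A;A2[:180,560:]=B
cv2.imwrite('pics/m4.png',A2)
E
```

```text
[ 0.4651 -0.0894 -0.0204] [0.08   0.3535 0.2046]
tcp px 285.96958145400214 255.34280034001617
```

View pics/m4.png

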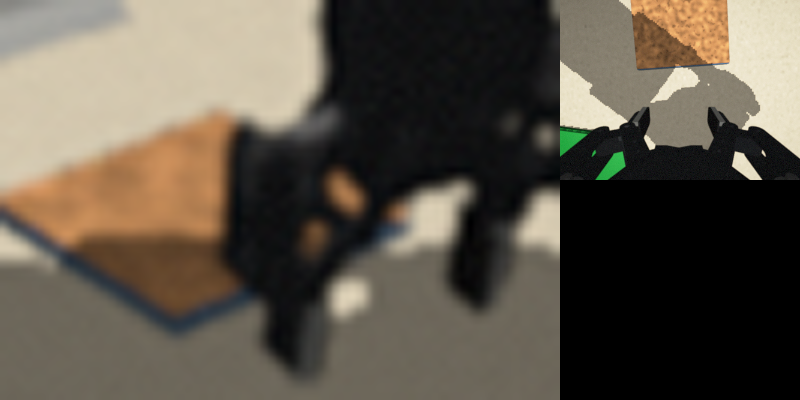

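The left fingertip is at px (277,252) and the right at (300,243), both practically on the worktop behind the coaster. That puts the tips about 18 mm behind the TCP at this opening. Now I'll push.

Call:
{"method": "carry_out", "body": {"deltas": [[[0.0025,0.03,0.003],[0,0,0]],[[0.005,0.06,0.004],[0,0,0]],[[0.0075,0.09,0.004],[0,0,0]],[[0.01,0.12,0.004],[0,0,0]],[[0.0125,0.15,0.004],[0,0,0]]]}}

```text
time_s: 6.88
ee_pos: [0.4688, -0.0431, -0.0191]
eef_rot: [0.731, 0.675, 0.074, -0.067]
ft_force: [-0.4, 0.3, 0.0]
width: 0.801
gripper_force: 0.0
```

Call:
{"method": "carry_out", "body": {"deltas": [[[0.0025,0.03,0],[0,0,0]],[[0.005,0.06,0],[0,0,0]],[[0.0075,0.09,0],[0,0,0]],[[0.01,0.12,0],[0,0,0]],[[0.0125,0.15,0],[0,0,0]]]}}

```text
time_s: 7.3
ee_pos: [0.473, 0.0013, -0.0188]
eef_rot: [0.731, 0.675, 0.074, -0.067]
ft_force: [-0.5, -2.1, 2.1]
width: 0.799
gripper_force: 1.1
```

Call:
{"method": "carry_out", "body": {"deltas": [[[0.0025,0.03,0],[0,0,0]],[[0.005,0.06,0],[0,0,0]],[[0.0075,0.09,0],[0,0,0]],[[0.01,0.12,0],[0,0,0]],[[0.0125,0.15,0],[0,0,0]]]}}

```text
time_s: 7.72
ee_pos: [0.4767, 0.0463, -0.0189]
eef_rot: [0.731, 0.675, 0.074, -0.067]
ft_force: [-1.1, -3.5, 3.7]
width: 0.803
gripper_force: 2.0
```

```bash
python3 - <<'E'
from h import *
s=robot.read_state();print(s['ee_pos'],s['ft_force'],g(s['ee_pos']))
for n in('top','scene'):
    c=take(n,n+'5');W=allworld(c);H=cv2.cvtColor(c['frame'],cv2.COLOR_RGB2HSV).astype(int);x,y,z=W[...,0],W[...,1],W[...,2]
    m=(H[...,0]<20)&(H[...,1]>90)&(x>.4)&(x<.56)&(y>-.06)&(y<.25)&(z<.12)
    print(cv2.minAreaRect((W[m][:,:2]*1000).astype(np.float32)),np.percentile(W[m],[2,98],axis=0))
E
```

```text
[ 0.47665464  0.04630528 -0.01891616] [-1.10153944 -3.48954956  3.73245339] [ 0.01230493 -0.12812015 -0.01891616]
((493.4940185546875, 26.744281768798828), (125.68754577636719, 20.566986083984375), 55.537174224853516) [[ 0.45200922 -0.02369468  0.0049721 ]
 [ 0.53595956  0.07545349  0.01426893]]
((479.158447265625, 24.502605438232422), (109.97891235351562, 105.64692687988281), 82.19094848632812) [[ 0.42523037 -0.02649056  0.00969517]
 [ 0.52763676  0.0743285   0.02108718]]
```

The coaster moved only about 10 mm while the tool went 90 mm, so the tips rode up over it again. I'll triangulate the tips properly from the earlier picture before trying again.

```bash
python3 - <<'E'
from h import *
c=load('s4');p=np.array([.4651,-.0894,-.0204]);R=Rpush(.2).as_matrix()
for y in(-.048,-.04,-.034,.034,.04,.048):
  for zt in(0,-.01,-.02,-.03):
    q=c['extrinsics']@np.r_[p+R@[0,y,zt],1];print(y,zt,(c['fx']*q[0]/q[2]+c['cx']).round(1),(c['fy']*q[1]/q[2]+c['cy']).round(1))
W=allworld(c)
for u,v in((277,250),(276,247),(299,240),(277,254),(300,245)): print(u,v,world(c,u,v,0).round(4))
w=load('w4');Ww=allworld(w)
print(w['fx'],w['extrinsics'].round(3).tolist())
f=w['frame'].astype(int).sum(2)
for v in(240,250,260,270,280): 
  i=np.where(f[v]<120)[0]; print(v,i.min() if len(i) else None,i.max() if len(i) else None,len(i))
d=Ww[240:300,150:410];m=(d[...,2]<.03)&(w['frame'][240:300,150:410].astype(int).sum(2)<130);print(m.sum(),d[m][:10].round(4))
cv2.imwrite('pics/w5.png',cv2.resize(take('wrist','w5')['frame'][180:420,120:440,::-1],(800,600)))
E
```

```text
-0.048 0 271.7 261.1
-0.048 -0.01 272.1 258.3
-0.048 -0.02 272.5 255.6
-0.048 -0.03 272.9 252.7
-0.04 0 274.1 260.1
-0.04 -0.01 274.5 257.4
-0.04 -0.02 275.0 254.6
-0.04 -0.03 275.4 251.8
-0.034 0 275.9 259.4
-0.034 -0.01 276.4 256.6
-0.034 -0.02 276.8 253.9
-0.034 -0.03 277.2 251.1
0.034 0 295.7 251.4
0.034 -0.01 296.2 248.7
0.034 -0.02 296.7 246.0
0.034 -0.03 297.2 243.3
0.04 0 297.4 250.8
0.04 -0.01 297.9 248.1
0.04 -0.02 298.4 245.3
0.04 -0.03 298.9 242.6
0.048 0 299.6 249.9
0.048 -0.01 300.1 247.2
0.048 -0.02 300.6 244.5
0.048 -0.03 301.2 241.7
277 250 [ 0.422  -0.1018  0.0202]
276 247 [ 0.419  -0.1014  0.0304]
299 240 [ 0.4992 -0.1041  0.0217]
277 254 [ 0.4262 -0.0969  0.0038]
300 245 [ 0.5059 -0.1017  0.0021]
292.0923298842778 [[0.997, -0.079, 0.002, -0.471], [-0.079, -0.994, 0.069, -0.031], [-0.004, -0.069, -0.998, 0.154], [0.0, 0.0, 0.0, 1.0]]
240 None None 0
250 205 348 2
260 182 371 26
270 171 383 48
280 163 390 63
974 [[ 0.4311 -0.0838  0.0174]
 [ 0.4998 -0.0893  0.0172]
 [ 0.5006 -0.0893  0.0179]
 [ 0.4305 -0.084   0.0188]
 [ 0.431  -0.084   0.019 ]
 [ 0.4314 -0.084   0.0188]
 [ 0.4311 -0.0847  0.0154]
 [ 0.4316 -0.0847  0.0158]
 [ 0.4995 -0.09    0.0163]
 [ 0.4996 -0.0897  0.018 ]]
```

View pics/w5.png

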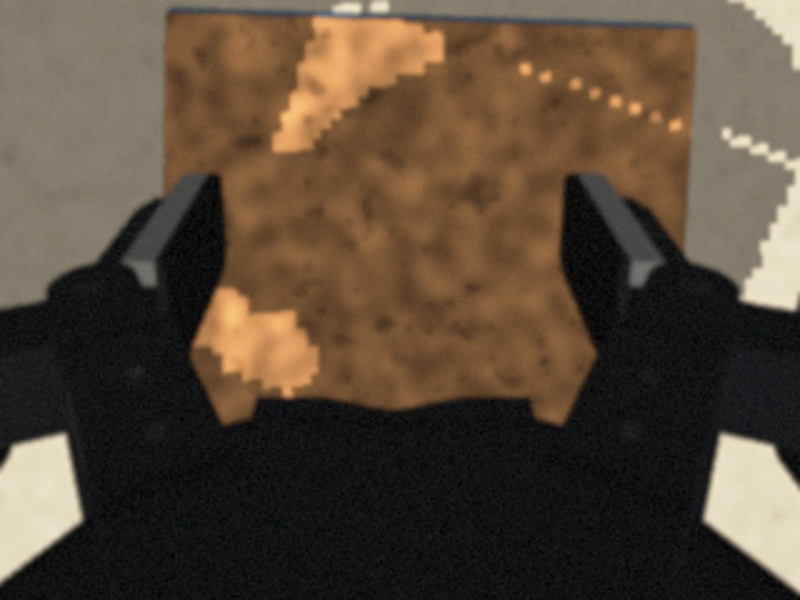

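The fingers straddle over the cork, with the pads at crop (200,200) and (590,200). The finger tips sit about 29 mm behind the TCP at this opening. I'll go back behind the coaster and feel down to the true touch height.

Call:
{"method": "carry_out", "body": {"deltas": [[[0,0,0.06],[0,0,0]],[[-0.003,-0.03,0.1],[0,0,0]],[[-0.012,-0.15,0.1],[0,0,0]],[[-0.023,-0.28,0.1],[0,0,0]],[[-0.034,-0.41,0.1],[0,0,0]]]}}

```text
time_s: 8.28
ee_pos: [0.4652, -0.0782, 0.0106]
eef_rot: [0.731, 0.675, 0.074, -0.068]
ft_force: [0.5, -0.0, 0.5]
width: 0.803
gripper_force: 0.0
```

Call:
{"method": "carry_out", "body": {"deltas": [[[0,0,0],[0,0,0]],[[0,0,-0.06],[0,0,0]],[[0,0,-0.1],[0,0,0]],[[0,0,-0.109],[0,0,0]],[[0,0,-0.109],[0,0,0]]]}}

```text
time_s: 8.7
ee_pos: [0.4646, -0.0764, -0.0231]
eef_rot: [0.731, 0.675, 0.074, -0.069]
ft_force: [0.6, 0.5, 0.1]
width: 0.8
gripper_force: 0.0
```

Call:
{"method": "carry_out", "body": {"deltas": [[[0,0,-0.003],[0,0,0]],[[0,0,-0.006],[0,0,0]]]}}

```text
time_s: 8.87
ee_pos: [0.4666, -0.0774, -0.0231]
eef_rot: [0.731, 0.675, 0.074, -0.067]
ft_force: [-0.0, -0.1, 0.1]
width: 0.798
gripper_force: 0.0
```

Call:
{"method": "carry_out", "body": {"deltas": [[[0,0,-0.003],[0,0,0]],[[0,0,-0.006],[0,0,0]]]}}

```text
time_s: 9.03
ee_pos: [0.4666, -0.0775, -0.025]
eef_rot: [0.731, 0.675, 0.074, -0.067]
ft_force: [-0.6, 0.3, -0.5]
width: 0.8
gripper_force: 0.0
```

Call:
{"method": "carry_out", "body": {"deltas": [[[0,0,-0.003],[0,0,0]],[[0,0,-0.005],[0,0,0]]]}}

```text
time_s: 9.2
ee_pos: [0.4663, -0.0774, -0.0268]
eef_rot: [0.731, 0.675, 0.074, -0.067]
ft_force: [-0.2, -0.1, -0.9]
width: 0.797
gripper_force: 0.0
```

```bash
python3 - <<'E'
from h import *
s=robot.read_state();print(s['ee_pos'],s['ft_force'],g(s['ee_pos']))
for n in('top','scene','wrist'):
    c=take(n,n+'6');W=allworld(c);H=cv2.cvtColor(c['frame'],cv2.COLOR_RGB2HSV).astype(int);x,y,z=W[...,0],W[...,1],W[...,2]
    m=(H[...,0]<20)&(H[...,1]>90)&(x>.4)&(x<.56)&(y>-.06)&(y<.25)&(z<.12)
    print(cv2.minAreaRect((W[m][:,:2]*1000).astype(np.float32)),np.percentile(W[m],[2,98],axis=0).round(3).tolist())
m=(c['frame'].astype(int).sum(2)<130)&(c['depth']>0); P=W[m]; print(P[np.argsort(P[:,2])[:12]].round(4).tolist())
E
```

```text
[ 0.46628323 -0.07744351 -0.02676739] [-0.15424562 -0.12744885 -0.88481197] [ 0.01221519 -0.25230695 -0.02676739]
((480.1618347167969, 26.877220153808594), (107.05606079101562, 108.56771850585938), 83.469970703125) [[0.427, -0.025, 0.005], [0.532, 0.079, 0.015]]
((479.906982421875, 27.87584686279297), (111.52029418945312, 105.96728515625), 83.92161560058594) [[0.426, -0.02, 0.01], [0.529, 0.078, 0.015]]
((478.955322265625, 6.818275451660156), (70.52664947509766, 108.36273956298828), 83.80571746826172) [[0.428, -0.028, 0.009], [0.53, 0.04, 0.012]]
[[0.3363, -0.108, 0.0006], [0.3208, -0.1042, 0.0015], [0.3388, -0.1082, 0.0017], [0.3358, -0.1074, 0.0017], [0.3411, -0.1083, 0.002], [0.3254, -0.1048, 0.002], [0.3407, -0.1082, 0.0021], [0.3245, -0.1047, 0.0022], [0.3261, -0.1048, 0.0022], [0.3329, -0.1063, 0.0025], [0.3334, -0.1063, 0.0025], [0.3259, -0.1051, 0.0026]]
```

Call:
{"method": "carry_out", "body": {"deltas": [[[0.016,0,-0.003],[0,0,0]],[[0.016,0,-0.005],[0,0,0]]]}}

```text
time_s: 9.52
ee_pos: [0.4719, -0.0777, -0.0282]
eef_rot: [0.731, 0.675, 0.074, -0.067]
ft_force: [0.5, 0.3, -0.1]
width: 0.802
gripper_force: 0.0
```

Call:
{"method": "carry_out", "body": {"deltas": [[[0,0,-0.003],[0,0,0]],[[0,0,-0.005],[0,0,0]]]}}

```text
time_s: 9.68
ee_pos: [0.4717, -0.0777, -0.0291]
eef_rot: [0.731, 0.675, 0.074, -0.067]
ft_force: [-1.9, 0.8, 12.0]
width: 0.796
gripper_force: 5.8
```

Call:
{"method": "carry_out", "body": {"deltas": [[[0,0,-0.003],[0,0,0]],[[0,0,-0.005],[0,0,0]]]}}

```text
time_s: 9.85
ee_pos: [0.4718, -0.0776, -0.0294]
eef_rot: [0.731, 0.675, 0.074, -0.067]
ft_force: [-6.9, 1.8, 25.4]
width: 0.801
gripper_force: 12.6
```

Touch came at TCP z = -0.0285. I'll lift about 3 mm and push.

Call:
{"method": "carry_out", "body": {"deltas": [[[0,0,0.01],[0,0,0]],[[0.0025,0.03,0.011],[0,0,0]],[[0.005,0.06,0.011],[0,0,0]],[[0.0075,0.09,0.011],[0,0,0]],[[0.01,0.12,0.011],[0,0,0]]]}}

```text
time_s: 10.27
ee_pos: [0.4734, -0.0399, -0.0286]
eef_rot: [0.731, 0.675, 0.074, -0.068]
ft_force: [0.2, -0.1, -0.4]
width: 0.802
gripper_force: 0.0
```

Call:
{"method": "carry_out", "body": {"deltas": [[[0.0025,0.03,0],[0,0,0]],[[0.005,0.06,0],[0,0,0]],[[0.0075,0.09,0],[0,0,0]],[[0.01,0.12,0],[0,0,0]],[[0.0125,0.15,0],[0,0,0]]]}}

```text
time_s: 10.68
ee_pos: [0.4777, 0.0045, -0.0281]
eef_rot: [0.731, 0.675, 0.074, -0.067]
ft_force: [0.2, -0.9, -0.5]
width: 0.803
gripper_force: 0.3
```

```bash
cat >> h.py <<'E'
def cork(n='scene',f='tmp'):
    c=take(n,f);W=allworld(c);H=cv2.cvtColor(c['frame'],cv2.COLOR_RGB2HSV).astype(int);x,y,z=W[...,0],W[...,1],W[...,2]
    m=(H[...,0]<20)&(H[...,1]>90)&(x>.4)&(x<.58)&(y>-.06)&(y<.27)&(z<.12)
    P=(W[m]-O)@np.c_[X,Y,Z]; print(n,'cork in guard frame, 2..98 pct',np.percentile(P,[2,50,98],axis=0).round(3).tolist(),cv2.minAreaRect((P[:,:2]*1000).astype(np.float32)))
E
python3 - <<'E'
from h import *
s=robot.read_state();print(s['ee_pos'],s['ft_force'],g(s['ee_pos']));cork()
E
```

```text
[ 0.47773777  0.00451876 -0.02808989] [ 0.18979236 -0.88826873 -0.53997317] [ 0.0168443  -0.16967491 -0.02808989]
scene cork in guard frame, 2..98 pct [[-0.047, -0.204, 0.01], [-0.011, -0.134, 0.013], [0.063, -0.063, 0.074]] ((11.998859405517578, -135.8653564453125), (149.2242889404297, 111.60704040527344), 82.26042938232422)
```

Call:
{"method": "carry_out", "body": {"deltas": [[[0.0025,0.03,0],[0,0,0]],[[0.005,0.06,0],[0,0,0]],[[0.0075,0.09,0],[0,0,0]],[[0.01,0.12,0],[0,0,0]],[[0.0125,0.15,0],[0,0,0]]]}}

```text
time_s: 11.15
ee_pos: [0.4815, 0.0495, -0.0281]
eef_rot: [0.731, 0.675, 0.074, -0.067]
ft_force: [-0.5, -0.1, 0.3]
width: 0.796
gripper_force: 0.5
```

Call:
{"method": "carry_out", "body": {"deltas": [[[0.0025,0.03,0],[0,0,0]],[[0.005,0.06,0],[0,0,0]],[[0.0075,0.09,0],[0,0,0]],[[0.01,0.12,0],[0,0,0]],[[0.0125,0.15,0],[0,0,0]]]}}

```text
time_s: 11.57
ee_pos: [0.4852, 0.0943, -0.0282]
eef_rot: [0.731, 0.675, 0.074, -0.067]
ft_force: [0.5, -1.4, -0.4]
width: 0.799
gripper_force: 1.3
```

```bash
python3 - <<'E'
from h import *
s=robot.read_state();print(s['ee_pos'],s['ft_force'],g(s['ee_pos']));cork('scene','s7')
c=load('s7');cv2.imwrite('pics/s7c.png',cv2.resize(c['frame'][140:260,150:350,::-1],None,fx=3,fy=3,interpolation=cv2.INTER_CUBIC))
E
```

```text
[ 0.48519319  0.09426466 -0.02816901] [ 0.45560027 -1.38651992 -0.44159196] [ 0.01684342 -0.07961685 -0.02816901]
scene cork in guard frame, 2..98 pct [[-0.049, -0.112, 0.012], [-0.012, -0.05, 0.035], [0.062, 0.023, 0.107]] ((12.537399291992188, -46.10993194580078), (147.39112854003906, 112.40445709228516), 82.15526580810547)
```

View pics/s7c.png

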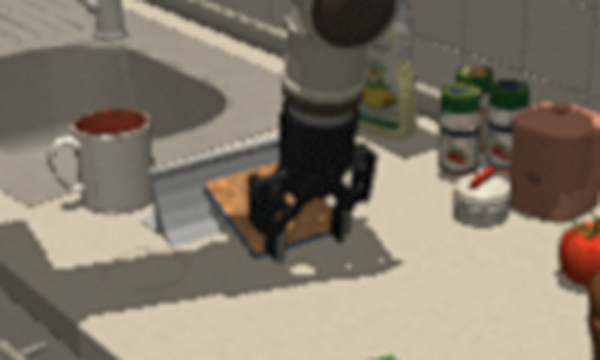

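The coaster is riding squarely up the cove (crop (240,200)), with its rear edge still held by both fingers. I'll continue with a bit more tilt to keep the gripper body clear.

Call:
{"method": "carry_out", "body": {"deltas": [[[0.002,0.024,0.0015],[0.0063,-0.0005,0]],[[0.004,0.048,0.003],[0.0127,-0.001,0]],[[0.006,0.072,0.0045],[0.019,-0.0016,0]],[[0.008,0.096,0.006],[0.0254,-0.0021,0]],[[0.01,0.12,0.0075],[0.0317,-0.0026,0]]]}}

```text
time_s: 12.03
ee_pos: [0.4883, 0.1302, -0.0257]
eef_rot: [0.727, 0.67, 0.111, -0.101]
ft_force: [-0.6, -2.0, 0.1]
width: 0.8
gripper_force: 0.5
```

Call:
{"method": "carry_out", "body": {"deltas": [[[0.0012,0.015,0],[0,0,0]],[[0.0025,0.03,0],[0,0,0]],[[0.0037,0.045,0],[0,0,0]]]}}

```text
time_s: 12.28
ee_pos: [0.4894, 0.1435, -0.0258]
eef_rot: [0.727, 0.671, 0.111, -0.101]
ft_force: [-0.5, -1.6, 0.4]
width: 0.799
gripper_force: 0.5
```

```bash
python3 - <<'E'
from h import *
s=robot.read_state();print(s['ee_pos'],s['ft_force'],g(s['ee_pos']));cork('scene','s8')
E
```

```text
[ 0.48942831  0.14345946 -0.02578418] [-0.46859519 -1.63527103  0.44011414] [ 0.01699081 -0.03023864 -0.02578418]
scene cork in guard frame, 2..98 pct [[-0.048, -0.072, 0.012], [-0.004, -0.009, 0.063], [0.059, 0.035, 0.107]] ((13.172042846679688, -20.77367401123047), (119.9041519165039, 113.98693084716797), 80.27430725097656)
```

Call:
{"method": "carry_out", "body": {"deltas": [[[0.001,0.013,0],[0,0,0]],[[0.002,0.026,0],[0,0,0]],[[0.003,0.039,0],[0,0,0]]]}}

```text
time_s: 12.58
ee_pos: [0.4902, 0.1552, -0.0258]
eef_rot: [0.726, 0.671, 0.111, -0.101]
ft_force: [1.5, -2.0, -1.3]
width: 0.803
gripper_force: 0.6
```

Call:
{"method": "carry_out", "body": {"deltas": [[[0.0007,0.008,0],[0,0,0]],[[0.0013,0.016,0],[0,0,0]],[[0.002,0.023,0],[0,0,0]]]}}

```text
time_s: 12.83
ee_pos: [0.4908, 0.162, -0.0258]
eef_rot: [0.726, 0.671, 0.111, -0.101]
ft_force: [-0.8, -0.9, -0.1]
width: 0.8
gripper_force: 0.5
```

```bash
python3 - <<'E'
from h import *
s=robot.read_state();print(s['ee_pos'],s['ft_force'],g(s['ee_pos']));
cork('scene','s9')
c=take('top','t9');W=(allworld(c)-O)@np.c_[X,Y,Z];H=cv2.cvtColor(c['frame'],cv2.COLOR_RGB2HSV).astype(int)
m=(W[...,2]>.084)&(W[...,2]<.12)&(abs(W[...,0])<.09)&(W[...,1]>-.01)&(W[...,1]<.09)&(H[...,2]>60);P=W[m];print(m.sum(),np.percentile(P,[2,50,98],axis=0).round(3))
E
```

```text
[ 0.49078901  0.16195663 -0.02583233] [-0.79559444 -0.91453869 -0.14912195] [ 0.01681532 -0.01169169 -0.02583233]
scene cork in guard frame, 2..98 pct [[-0.048, -0.053, 0.01], [-0.002, 0.002, 0.063], [0.057, 0.039, 0.107]] ((9.890140533447266, -11.232364654541016), (102.99400329589844, 108.82538604736328), 79.12824249267578)
248 [[-0.036  0.03   0.085]
 [ 0.015  0.038  0.097]
 [ 0.069  0.048  0.102]]
```

Leaning as described: its top edge is at z ≈ 0.10, y ≈ 0.048. Backing off.

Call:
{"method": "carry_out", "body": {"deltas": [[[-0.003,-0.03,0],[0,0,0]],[[-0.008,-0.1,0.0],[0,0,0]],[[-0.017,-0.2,0.05],[0,0,0]],[[-0.025,-0.3,0.15],[0,0,0]],[[-0.025,-0.3,0.28],[0,0,0]]]}}

```text
time_s: 13.35
ee_pos: [0.4811, 0.0679, 0.0568]
eef_rot: [0.728, 0.669, 0.109, -0.102]
ft_force: [1.8, -0.0, -0.0]
width: 0.795
gripper_force: 0.0
```

Call:
{"method": "carry_out", "body": {"deltas": [[[0,0,0.12],[0,0,0]],[[0,0,0.24],[0,0,0]],[[0,0,0.36],[0,0,0]],[[0,0,0.45],[0,0,0]],[[0,0,0.45],[0,0,0]]]}}

```text
time_s: 13.77
ee_pos: [0.487, 0.0702, 0.1999]
eef_rot: [0.726, 0.671, 0.114, -0.096]
ft_force: [1.1, -0.3, 0.2]
width: 0.797
gripper_force: 0.0
```

```bash
cat >> h.py <<'E'
def tips():
    c=take('wrist','wt');s=robot.read_state();R=Ro.from_quat(s['eef_rot']).as_matrix();T=(allworld(c)-s['ee_pos'])@R
    f=c['frame'].astype(int).sum(2);m=(c['depth']>0)&(abs(T[...,1])<.06)&(abs(T[...,0])<.03)&(T[...,2]>-.06)&(T[...,2]<.02)
    for sg in(-1,1):
        P=T[m&(T[...,1]*sg>0)];o=np.argsort(-P[:,2])[:40]; print('w',s['width'],'tip',len(P),P[o[:6]].round(4).tolist())
E
python3 - <<'E'
from h import *
tips();cork('scene','s10')
c=take('top','t10');W=(allworld(c)-O)@np.c_[X,Y,Z];z=W[...,2]
for lo,hi in((.084,.094),(.094,.099),(.099,.12)):
    m=(z>lo)&(z<hi)&(abs(W[...,0])<.09)&(W[...,1]>-.01)&(W[...,1]<.09);P=W[m];print(m.sum(),np.percentile(P,[2,50,98],axis=0).round(3).tolist())
c=load('s10');W=(allworld(c)-O)@np.c_[X,Y,Z];H=cv2.cvtColor(c['frame'],cv2.COLOR_RGB2HSV).astype(int)
m=(H[...,0]<20)&(H[...,1]>90)&(abs(W[...,0]-.017)<.05)&(W[...,1]>-.03)&(W[...,1]<.07)&(W[...,2]<.11)&(W[...,2]>.01)
P=W[m];u,s_,v=np.linalg.svd(P-P.mean(0));print('cork plane n',v[2],P.mean(0),s_[2]/np.sqrt(len(P)))
print(robot.read_state()['time_s'])
E
```

```text
w 0.7987147360429971 tip 1118 [[-0.007, -0.0327, -0.0338], [-0.0005, -0.0328, -0.0341], [-0.0072, -0.0326, -0.0345], [-0.0009, -0.0327, -0.0345], [0.0052, -0.0328, -0.0346], [0.0064, -0.0327, -0.0347]]
w 0.7987147360429971 tip 1098 [[-0.0013, 0.0362, -0.0338], [0.0007, 0.0359, -0.0344], [-0.0065, 0.0359, -0.0346], [0.0021, 0.0358, -0.0349], [-0.0069, 0.0358, -0.0349], [0.007, 0.0359, -0.035]]
scene cork in guard frame, 2..98 pct [[-0.035, -0.012, 0.009], [0.013, 0.012, 0.055], [0.067, 0.037, 0.099]] ((17.127399444580078, 12.91452407836914), (109.6710205078125, 56.374874114990234), 0.5637475252151489)
91 [[-0.036, 0.029, 0.084], [0.015, 0.034, 0.089], [0.068, 0.048, 0.094]]
93 [[-0.036, 0.034, 0.094], [0.017, 0.041, 0.097], [0.069, 0.048, 0.099]]
60 [[-0.031, 0.036, 0.099], [0.016, 0.041, 0.101], [0.068, 0.046, 0.105]]
cork plane n [-0.00148225  0.87918318 -0.47648162] [0.01594747 0.01322007 0.05573409] 0.002253043816058262
13.9167
```

Call:
{"method": "carry_out", "body": {"deltas": [[[0,0,0],[0,0,0]],[[0,0,0],[0,0,0]],[[0,0,0],[0,0,0]],[[0,0,0],[0,0,0]]], "grip": 0.4}}

```text
time_s: 14.25
ee_pos: [0.4828, 0.0718, 0.1922]
eef_rot: [0.727, 0.671, 0.11, -0.101]
ft_force: [-0.6, 0.2, 0.1]
width: 0.402
gripper_force: 0.0
```

```bash
python3 -c "
from h import *
tips()"
```

```text
w 0.4041738373399737 tip 1123 [[0.0015, -0.0171, -0.0251], [-0.0019, -0.0171, -0.0252], [0.0022, -0.017, -0.0254], [0.0001, -0.017, -0.0257], [0.0029, -0.0169, -0.0258], [0.0007, -0.017, -0.0258]]
w 0.4041738373399737 tip 1122 [[0.002, 0.0172, -0.0249], [-0.0007, 0.0172, -0.0253], [0.0016, 0.0171, -0.0253], [0.0028, 0.0171, -0.0254], [-0.0, 0.0172, -0.0254], [0.0012, 0.0171, -0.0256]]
```

```bash
python3 -c "
from h import *
plan(G(.0165,.0548,.18),Rpinch(-.436))
plan(G(.0165,.0548,.18),mat(-(np.cos(.436)*Y-np.sin(.436)*Z),-np.sin(.436)*Y-np.cos(.436)*Z))"
```

```text
n 3 shift [0.0145, 0.1738, -0.0139] turn [-0.06, 0.0165, 0.1691] j [-0.31 -0.08  1.9   0.3   1.4  -0.29] g [ 0.0165 -0.1022  0.1925]
n 3 shift [0.0145, 0.1738, -0.0139] turn [-0.0618, -0.0064, -0.1697] j [-0.31 -0.08  1.9   0.3   1.4  -0.29] g [ 0.0165 -0.1022  0.1925]
```

Call:
{"method": "carry_out", "body": {"deltas": [[[0.003,0.035,-0.003],[-0.012,0.0033,0.034]],[[0.006,0.07,-0.006],[-0.024,0.0066,0.068]],[[0.009,0.104,-0.008],[-0.036,0.01,0.1015]],[[0.012,0.139,-0.011],[-0.048,0.0132,0.135]],[[0.0145,0.174,-0.014],[-0.06,0.0165,0.169]]]}}

```text
time_s: 14.72
ee_pos: [0.4879, 0.1243, 0.1888]
eef_rot: [0.532, 0.843, -0.002, -0.075]
ft_force: [-0.3, 0.0, 0.3]
width: 0.401
gripper_force: 0.0
```

Call:
{"method": "carry_out", "body": {"deltas": [[[0.003,0.035,-0.003],[-0.012,0.0033,0.034]],[[0.006,0.07,-0.006],[-0.024,0.0066,0.068]],[[0.009,0.104,-0.008],[-0.036,0.01,0.1015]],[[0.012,0.139,-0.011],[-0.048,0.0132,0.135]],[[0.0145,0.174,-0.014],[-0.06,0.0165,0.169]]]}}

```text
time_s: 15.13
ee_pos: [0.4922, 0.1767, 0.1845]
eef_rot: [0.297, 0.947, -0.114, -0.043]
ft_force: [-0.1, 0.0, 0.3]
width: 0.4
gripper_force: 0.0
```

Call:
{"method": "carry_out", "body": {"deltas": [[[0.003,0.035,-0.003],[-0.012,0.0033,0.034]],[[0.006,0.07,-0.006],[-0.024,0.0066,0.068]],[[0.009,0.104,-0.008],[-0.036,0.01,0.1015]],[[0.012,0.139,-0.011],[-0.048,0.0132,0.135]],[[0.0145,0.174,-0.014],[-0.06,0.0165,0.169]]]}}

```text
time_s: 15.55
ee_pos: [0.4965, 0.2291, 0.1802]
eef_rot: [0.038, 0.976, -0.216, -0.009]
ft_force: [0.5, -0.9, 1.0]
width: 0.4
gripper_force: 0.0
```

```bash
python3 -c "
from h import *
plan(G(.0165,.0588,.138),Rpinch(-.436));tips()
c=load('wt');s=robot.read_state();R=Ro.from_quat(s['eef_rot']).as_matrix()
W=(allworld(c)-O)@np.c_[X,Y,Z];m=(c['depth']>0)&(W[...,2]>.085)&(W[...,2]<.12)&(abs(W[...,0])<.08)&(W[...,1]>.02)&(W[...,1]<.07)
P=W[m];print(m.sum(),np.percentile(P,[2,50,98],axis=0).round(4).tolist());Q=P[P[:,2]>.098];print(np.percentile(Q,[5,50,95],axis=0).round(4).tolist())"
```

```text
n 1 shift [-0.0005, 0.0105, -0.1407] turn [0.0001, -0.0002, -0.0016] j [ 0.43  0.34  1.5  -0.38  1.53 -1.  ] g [0.0169 0.0557 0.1802]
w 0.40079183664415363 tip 1120 [[-0.003, -0.0208, -0.0249], [0.0001, -0.0207, -0.0254], [0.0007, -0.0206, -0.0254], [0.0015, -0.0206, -0.0259], [-0.0053, -0.0208, -0.0261], [-0.0047, -0.0208, -0.0262]]
w 0.40079183664415363 tip 1125 [[-0.0001, 0.0136, -0.0243], [0.0006, 0.0135, -0.0246], [-0.002, 0.0135, -0.0252], [-0.0002, 0.0135, -0.0252], [-0.0012, 0.0135, -0.0257], [-0.0044, 0.0135, -0.0262]]
1685 [[-0.0353, 0.0298, 0.0867], [0.0125, 0.0413, 0.099], [0.0698, 0.0463, 0.1014]]
[[-0.0319, 0.0374, 0.0983], [0.014, 0.0414, 0.0997], [0.066, 0.0454, 0.1011]]
```

Call:
{"method": "carry_out", "body": {"deltas": [[[0,0,-0.09],[0,0,0]],[[0,0,-0.171],[0,0,0]],[[-0.002,-0.024,-0.223],[0,0,0]],[[-0.004,-0.049,-0.277],[0,0,0]],[[-0.006,-0.07,-0.322],[0,0,0]]]}}

```text
time_s: 16.02
ee_pos: [0.4938, 0.2067, 0.0822]
eef_rot: [0.041, 0.976, -0.216, -0.01]
ft_force: [0.4, 0.5, -0.2]
width: 0.395
gripper_force: 0.0
```

Call:
{"method": "carry_out", "body": {"deltas": [[[0,-0.005,-0.01],[0,0,0]],[[-0.001,-0.014,-0.03],[0,0,0]],[[-0.002,-0.025,-0.055],[0,0,0]],[[-0.002,-0.028,-0.06],[0,0,0]]]}}

```text
time_s: 16.35
ee_pos: [0.4937, 0.1985, 0.0653]
eef_rot: [0.041, 0.976, -0.215, -0.009]
ft_force: [0.9, 0.1, -0.6]
width: 0.399
gripper_force: 0.0
```

```bash
python3 -c "
from h import *
plan(G(.0165,.0264,.0657),Rpinch(-.436));s=robot.read_state();print(s['ft_force'])
c=take('wrist','w11');cv2.imwrite('pics/w11v.png',c['frame'][:,:,::-1])"
```

```text
n 1 shift [-0.0003, 0.0047, 0.0013] turn [-0.0004, -0.0, 0.0003] j [ 0.39  0.43  1.63 -0.4   1.31 -0.95] g [0.0167 0.025  0.0653]
[ 0.90321026  0.13714764 -0.61388275]
```

View pics/w11v.png

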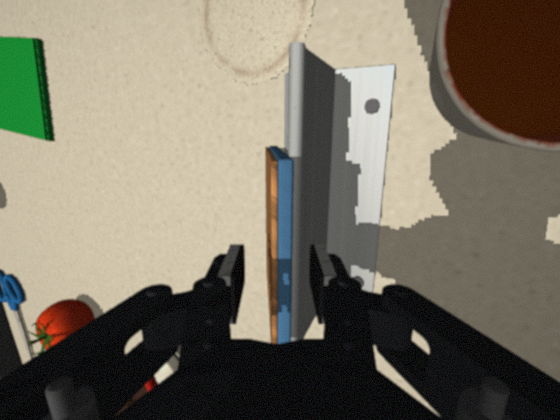

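The plate's top edge, cork left and blue right at u 268–290, lies midway between the pads at u 240 and 312, clear of the rim. Closing.

Call:
{"method": "carry_out", "body": {"deltas": [[[0,0,0],[0,0,0]],[[0,0,0],[0,0,0]],[[0,0,0],[0,0,0]],[[0,0,0],[0,0,0]],[[0,0,0],[0,0,0]]], "grip": 0.0}}

```text
time_s: 16.82
ee_pos: [0.4945, 0.1989, 0.0669]
eef_rot: [0.041, 0.976, -0.216, -0.008]
ft_force: [0.2, 0.2, 4.5]
width: 0.099
gripper_force: 61.2
```

Call:
{"method": "carry_out", "body": {"deltas": [[[0,0,0],[0,0,0]],[[0,0,0],[0,0,0]]]}}

```text
time_s: 16.98
ee_pos: [0.4945, 0.199, 0.0668]
eef_rot: [0.041, 0.976, -0.215, -0.008]
ft_force: [-0.4, -0.3, 6.1]
width: 0.092
gripper_force: 61.5
```

Gripped at 61 N, with an opening of about 8–9 mm. Lift off, carry away from the guard and tip over.

Call:
{"method": "carry_out", "body": {"deltas": [[[-0.0007,-0.01,0.03],[0,0,0]],[[-0.002,-0.03,0.08],[0,0,0]],[[-0.004,-0.05,0.13],[0,0,0]],[[-0.006,-0.07,0.18],[0,0,0]],[[-0.007,-0.083,0.21],[0,0,0]]]}}

```text
time_s: 17.4
ee_pos: [0.4921, 0.1739, 0.1303]
eef_rot: [0.041, 0.976, -0.215, -0.008]
ft_force: [-0.0, 0.4, -2.3]
width: 0.096
gripper_force: 59.6
```

Call:
{"method": "carry_out", "body": {"deltas": [[[-0.0025,-0.03,0],[0.0314,-0.0026,0]],[[-0.005,-0.06,0],[0.0628,-0.0052,0]],[[-0.0075,-0.09,0],[0.0942,-0.0078,0]],[[-0.01,-0.12,0],[0.1256,-0.0104,0]],[[-0.0124,-0.15,0],[0.157,-0.013,0]]]}}

```text
time_s: 17.82
ee_pos: [0.4883, 0.129, 0.1296]
eef_rot: [0.041, 0.999, 0.033, 0.003]
ft_force: [0.3, 0.0, -1.3]
width: 0.098
gripper_force: 59.6
```

Call:
{"method": "carry_out", "body": {"deltas": [[[-0.0025,-0.03,0],[0.0314,-0.0026,0]],[[-0.005,-0.06,0],[0.0628,-0.0052,0]],[[-0.0075,-0.09,0],[0.0942,-0.0078,0]],[[-0.01,-0.12,0],[0.1256,-0.0104,0]],[[-0.0124,-0.15,0],[0.157,-0.013,0]]]}}

```text
time_s: 18.23
ee_pos: [0.4848, 0.0831, 0.1298]
eef_rot: [0.04, 0.96, 0.276, 0.013]
ft_force: [0.1, -0.0, -2.5]
width: 0.096
gripper_force: 59.7
```

```bash
python3 -c "
from h import *
plan(G(.0165,-.1212,.07),Rpinch(1.05));s=robot.read_state();print(s['ft_force'],s['gripper_force'],s['width'],s['time_s'])"
```

```text
n 1 shift [-0.0112, -0.1009, -0.1992] turn [0.1557, -0.0121, 0.0006] j [-0.44  0.05  1.98  0.53  1.36 -2.12] g [ 0.0173 -0.0908  0.1298]
[ 0.13546277 -0.01068086 -2.54443403] 59.72259319901241 0.09594001359023506 18.2333
```

Call:
{"method": "carry_out", "body": {"deltas": [[[-0.0022,-0.02,-0.04],[0.0312,-0.0024,0]],[[-0.0045,-0.04,-0.08],[0.0623,-0.0048,0]],[[-0.0067,-0.06,-0.12],[0.0935,-0.0072,0]],[[-0.009,-0.08,-0.16],[0.1245,-0.0097,0]],[[-0.0112,-0.1,-0.2],[0.1557,-0.012,0]]]}}

```text
time_s: 18.65
ee_pos: [0.4816, 0.0527, 0.0686]
eef_rot: [0.037, 0.865, 0.5, 0.021]
ft_force: [0.1, -0.0, -1.0]
width: 0.099
gripper_force: 59.9
```

```bash
python3 -c "
from h import *
plan(G(.0165,-.1212,.044),Rpinch(1.05));s=robot.read_state();print(s['ft_force'],s['gripper_force'],s['width'],s['time_s'])
c=take('scene','s12');W=(allworld(c)-O)@np.c_[X,Y,Z];H=cv2.cvtColor(c['frame'],cv2.COLOR_RGB2HSV).astype(int)
m=(H[...,0]>100)&(H[...,0]<125)&(H[...,1]>100)&(abs(W[...,0]-.017)<.08)&(abs(W[...,1]+.11)<.1)&(c['depth']>0)
P=W[m];print(len(P),np.percentile(P,[2,50,98],axis=0).round(4).tolist());u,q,v=np.linalg.svd(P-P.mean(0));print(v[2])"
```

```text
n 1 shift [-0.0005, 0.0006, -0.0821] turn [0.0005, -0.0003, 0.0004] j [-0.7   0.47  1.91  0.78  1.56 -2.54] g [ 0.0167 -0.1214  0.0686]
[ 0.09407132 -0.02236945 -0.979991  ] 59.86763346576481 0.09910126703718015 18.65
22 [[-0.0391, -0.1834, 0.0671], [0.0169, -0.1527, 0.0915], [0.0366, -0.1162, 0.1148]]
[-0.00166851 -0.57358494 -0.81914439]
```

Call:
{"method": "carry_out", "body": {"deltas": [[[0,0,-0.03],[0,0,0]],[[0,0,-0.055],[0,0,0]],[[0,0,-0.07],[0,0,0]],[[0,0,-0.075],[0,0,0]]]}}

```text
time_s: 19.03
ee_pos: [0.4816, 0.0543, 0.0472]
eef_rot: [0.035, 0.866, 0.498, 0.02]
ft_force: [-0.2, -0.5, -1.7]
width: 0.095
gripper_force: 59.9
```

Call:
{"method": "carry_out", "body": {"deltas": [[[0,0,-0.005],[0,0,0]],[[0,0,-0.01],[0,0,0]]]}}

```text
time_s: 19.2
ee_pos: [0.4818, 0.054, 0.0445]
eef_rot: [0.035, 0.866, 0.498, 0.02]
ft_force: [-0.0, 0.0, -2.1]
width: 0.093
gripper_force: 59.9
```

Call:
{"method": "carry_out", "body": {"deltas": [[[0,0,-0.004],[0,0,0]],[[0,0,-0.008],[0,0,0]]]}}

```text
time_s: 19.37
ee_pos: [0.4815, 0.0539, 0.0419]
eef_rot: [0.036, 0.866, 0.499, 0.02]
ft_force: [-0.2, -1.5, 2.0]
width: 0.096
gripper_force: 60.0
```

Call:
{"method": "carry_out", "body": {"deltas": [[[0,0,0],[0,0,0]],[[0,0,0],[0,0,0]],[[0,0,0],[0,0,0]],[[0,0,0],[0,0,0]]], "grip": 0.35}}

```text
time_s: 19.7
ee_pos: [0.4811, 0.0539, 0.0411]
eef_rot: [0.036, 0.866, 0.499, 0.019]
ft_force: [0.7, -0.1, -0.2]
width: 0.356
gripper_force: 0.4
```

Call:
{"method": "carry_out", "body": {"deltas": [[[-0.001,-0.015,-0.01],[0,0,0]],[[-0.0025,-0.03,-0.02],[0,0,0]],[[-0.004,-0.05,-0.03],[0,0,0]],[[-0.006,-0.07,-0.035],[0,0,0]],[[-0.008,-0.1,-0.035],[0,0,0]]]}}

```text
time_s: 20.12
ee_pos: [0.4783, 0.0236, 0.0302]
eef_rot: [0.037, 0.865, 0.499, 0.019]
ft_force: [0.0, -0.4, -0.1]
width: 0.351
gripper_force: 0.0
```

Call:
{"method": "carry_out", "body": {"deltas": [[[-0.0025,-0.03,0],[0,0,0]],[[-0.005,-0.07,0],[0,0,0]],[[-0.01,-0.12,0.02],[0,0,0]],[[-0.014,-0.17,0.08],[0,0,0]],[[-0.016,-0.2,0.18],[0,0,0]]]}}

```text
time_s: 20.53
ee_pos: [0.4728, -0.0376, 0.0841]
eef_rot: [0.038, 0.865, 0.5, 0.018]
ft_force: [0.4, -0.6, -0.4]
width: 0.351
gripper_force: 0.0
```

```bash
python3 -c "
from h import *
s=robot.read_state();print(s['ee_pos'],s['ft_force'],s['time_s'],s['joint_positions'])
for n in('top','scene'):
  c=take(n,n+'13');W=allworld(c);H=cv2.cvtColor(c['frame'],cv2.COLOR_RGB2HSV).astype(int)
  m=(H[...,0]>98)&(H[...,0]<130)&(H[...,1]>90)&(abs(W[...,0]-.475)<.12)&(abs(W[...,1]-.07)<.13)&(c['depth']>0)
  P=W[m];print(len(P),np.percentile(P,[2,50,98],axis=0).round(4).tolist(),cv2.minAreaRect((P[:,:2]*1000).astype(np.float32)))
"
```

```text
[ 0.47279495 -0.03760675  0.08411124] [ 0.36377644 -0.56115778 -0.40448376] 20.5333 [-0.83917064  0.51287712  1.79870284  0.68368268  1.67369026 -2.56564219]
608 [[0.3636, 0.0064, 0.0052], [0.5037, 0.0641, 0.0102], [0.5332, 0.111, 0.6588]] ((447.35614013671875, 57.68318557739258), (180.69058227539062, 114.76297760009766), 1.6102832555770874)
621 [[0.4266, 0.0037, 0.0091], [0.4747, 0.0511, 0.0123], [0.5281, 0.1054, 0.0145]] ((478.0243835449219, 56.73443603515625), (107.1191177368164, 105.46994018554688), 84.44898223876953)
```

The coaster lies flat with the blue face up, centred at about (0.478, 0.057). Now the mill.

```bash
python3 -c "
from h import *
print(robot.grip_depth)
for a in (40,85): plan([.460,-.3225,.23],mat(np.array([np.cos(np.radians(a)),np.sin(np.radians(a)),0]),-Z))"
```

```text
0.0187
n 3 shift [-0.0181, -0.3132, 0.1576] turn [-0.1002, 0.0524, -0.076] j [-0.84  0.51  1.79  0.69  1.67 -2.57] g [ 0.0192 -0.2148  0.0882]
n 2 shift [-0.0272, -0.4698, 0.2364] turn [-0.165, 0.0148, -0.0007] j [-0.84  0.51  1.79  0.69  1.67 -2.57] g [ 0.0192 -0.2148  0.0882]
```

Call:
{"method": "carry_out", "body": {"deltas": [[[0,0,0.1],[-0.02,0.0105,-0.0152]],[[0,0,0.2],[-0.04,0.021,-0.0304]],[[0,0,0.3],[-0.06,0.0314,-0.0456]],[[0,0,0.4],[-0.08,0.042,-0.0608]],[[0,0,0.473],[-0.1,0.0524,-0.076]]], "grip": 1.0}}

```text
time_s: 21.05
ee_pos: [0.4741, -0.0373, 0.2293]
eef_rot: [0.178, 0.921, 0.345, 0.014]
ft_force: [-0.5, -0.2, -0.5]
width: 0.994
gripper_force: 0.0
```

Call:
{"method": "carry_out", "body": {"deltas": [[[-0.005,-0.09,0],[-0.02,0.0105,-0.0152]],[[-0.011,-0.18,0],[-0.04,0.021,-0.0304]],[[-0.016,-0.27,0],[-0.06,0.0314,-0.0456]],[[-0.021,-0.36,0],[-0.08,0.042,-0.0608]],[[-0.027,-0.45,0],[-0.1,0.0524,-0.076]]]}}

```text
time_s: 21.47
ee_pos: [0.4653, -0.1731, 0.2272]
eef_rot: [0.309, 0.934, 0.178, 0.006]
ft_force: [1.1, -0.6, -0.5]
width: 1.001
gripper_force: 0.0
```

Call:
{"method": "carry_out", "body": {"deltas": [[[-0.005,-0.1,0],[-0.02,0.0105,-0.0152]],[[-0.011,-0.2,0],[-0.04,0.021,-0.0304]],[[-0.016,-0.3,0],[-0.06,0.0314,-0.0456]],[[-0.021,-0.4,0],[-0.08,0.042,-0.0608]],[[-0.027,-0.48,0],[-0.1,0.0524,-0.076]]]}}

```text
time_s: 21.88
ee_pos: [0.4569, -0.3179, 0.2271]
eef_rot: [0.427, 0.904, 0.002, -0.001]
ft_force: [-0.6, -0.2, -0.7]
width: 1.002
gripper_force: 0.0
```

```bash
python3 -c "
from h import *
a=40;R=mat(np.array([np.cos(np.radians(a)),np.sin(np.radians(a)),0]),-Z)
s=robot.read_state();print(s['time_s'],s['ee_pos'],s['width'])
plan([.460,-.3225,.107],R)
c=take('wrist','w14');W=allworld(c);m=(c['depth']>0)&(W[...,2]>.163)&(W[...,2]<.178)&(abs(W[...,0]-.46)<.04)&(abs(W[...,1]+.32)<.04)
T=(W-s['ee_pos'])@Ro.from_quat(s['eef_rot']).as_matrix()
print(m.sum(),W[m].mean(0),T[m].mean(0));tips()"
```

```text
21.8833 [ 0.45694866 -0.31789213  0.2271297 ] 1.0018151606754788
n 1 shift [0.0102, -0.0154, -0.4004] turn [-0.0017, -0.0, 0.003] j [-0.83  0.1   1.62  0.    1.42 -1.52] g [ 0.0228 -0.4927  0.2271]
175 [ 0.45928893 -0.32281497  0.16898077] [-0.00552617 -0.00151401  0.0581221 ]
w 1.001219585130306 tip 1147 [[-0.0098, -0.0452, -0.037], [0.0031, -0.0448, -0.0379], [-0.0044, -0.045, -0.0379], [0.0038, -0.0447, -0.0382], [-0.0114, -0.045, -0.0382], [-0.0026, -0.0447, -0.0382]]
w 1.001219585130306 tip 1197 [[-0.0097, 0.041, -0.0363], [0.0003, 0.0411, -0.0366], [-0.0101, 0.0409, -0.0367], [0.0009, 0.0411, -0.0367], [0.0025, 0.0409, -0.0368], [-0.0104, 0.0409, -0.037]]
```

Call:
{"method": "carry_out", "body": {"deltas": [[[0.0095,-0.016,0],[0,0,0.003]],[[0.0095,-0.016,-0.08],[0,0,0.003]],[[0.0095,-0.016,-0.16],[0,0,0.003]],[[0.0095,-0.016,-0.24],[0,0,0.003]],[[0.0095,-0.016,-0.3],[0,0,0.003]]]}}

```text
time_s: 22.4
ee_pos: [0.4596, -0.3185, 0.1342]
eef_rot: [0.42, 0.907, 0.006, -0.003]
ft_force: [0.4, 0.2, 0.2]
width: 0.997
gripper_force: 0.0
```

Call:
{"method": "carry_out", "body": {"deltas": [[[0,0,-0.04],[0,0,0]],[[0,0,-0.07],[0,0,0]],[[0,0,-0.09],[0,0,0]],[[0,0,-0.1],[0,0,0]],[[0,0,-0.1],[0,0,0]]]}}

```text
time_s: 22.82
ee_pos: [0.4606, -0.3199, 0.1066]
eef_rot: [0.421, 0.907, 0.005, -0.001]
ft_force: [0.0, 0.7, 0.1]
width: 1.001
gripper_force: 0.0
```

```bash
python3 -c "
from h import *
s=robot.read_state();print(s['time_s'],s['ee_pos'],s['ft_force'])
c=take('wrist','w15');W=allworld(c);T=(W-s['ee_pos'])@Ro.from_quat(s['eef_rot']).as_matrix()
m=(c['depth']>0)&(W[...,2]>.125)&(W[...,2]<.178)&(abs(W[...,0]-.46)<.04)&(abs(W[...,1]+.32)<.04)&(cv2.cvtColor(c['frame'],cv2.COLOR_RGB2HSV)[...,1]>80)
print(m.sum(),np.percentile(T[m],[2,50,98],axis=0))"
```

```text
22.8167 [ 0.46059866 -0.31987544  0.10656518] [0.0073533  0.68503486 0.11849625]
8391 [[-0.01512698 -0.04311531 -0.06815939]
 [ 0.00594897 -0.00220524 -0.04864683]
 [ 0.02109375  0.04279709 -0.0304616 ]]
```

Call:
{"method": "carry_out", "body": {"deltas": [[[-0.003,-0.009,0],[0,0,0]],[[-0.003,-0.009,0],[0,0,0]]]}}

```text
time_s: 23.03
ee_pos: [0.46, -0.3235, 0.1075]
eef_rot: [0.421, 0.907, 0.004, -0.0]
ft_force: [-0.0, 0.7, 0.1]
width: 1.001
gripper_force: 0.0
```

Call:
{"method": "carry_out", "body": {"deltas": [[[0,0,0],[0,0,0]],[[0,0,0],[0,0,0]],[[0,0,0],[0,0,0]],[[0,0,0],[0,0,0]],[[0,0,0],[0,0,0]]], "grip": 0.0}}

```text
time_s: 23.45
ee_pos: [0.4601, -0.3229, 0.1074]
eef_rot: [0.421, 0.907, 0.004, -0.001]
ft_force: [-0.5, 0.2, 5.2]
width: 0.536
gripper_force: 61.8
```

Call:
{"method": "carry_out", "body": {"deltas": [[[0,0,0],[0,0,0]],[[0,0,0.02],[0,0,0]],[[0,0,0.07],[0,0,0]],[[0,0,0.13],[0,0,0]],[[0,0,0.2],[0,0,0]]]}}

```text
time_s: 23.87
ee_pos: [0.4585, -0.3213, 0.1653]
eef_rot: [0.421, 0.907, 0.005, -0.003]
ft_force: [0.5, -0.9, -2.2]
width: 0.532
gripper_force: 61.9
```

```bash
cat >> h.py <<'E'
def mill(n):
    c=take(n,'m_'+n);W=allworld(c);H=cv2.cvtColor(c['frame'],cv2.COLOR_RGB2HSV).astype(int);s=robot.read_state();e=s['ee_pos']
    b=(H[...,0]<20)&(H[...,1]>90)&(np.hypot(W[...,0]-e[0],W[...,1]-e[1])<.05)&(c['depth']>0)
    P=W[b]; zs=np.arange(P[:,2].min(),P[:,2].max(),.015); print(n,'zmin',np.percentile(P[:,2],[1,99]).round(4),[P[abs(P[:,2]-z)<.0075].mean(0).round(3).tolist() for z in zs[:9] if (abs(P[:,2]-z)<.0075).sum()>3])
E
python3 - <<'E'
from h import *
s=robot.read_state();print(s['time_s'],s['ee_pos'],s['ft_force'],s['width'],s['moment']);mill('scene')
m=load('top13')if 0 else take('top','t16');W=allworld(m);H=cv2.cvtColor(m['frame'],cv2.COLOR_RGB2HSV).astype(int)
for n,c in(('top',m),('scene',load('m_scene'))):
  W=allworld(c);H=cv2.cvtColor(c['frame'],cv2.COLOR_RGB2HSV).astype(int)
  b=(H[...,0]>98)&(H[...,0]<130)&(H[...,1]>90)&(abs(W[...,0]-.478)<.075)&(abs(W[...,1]-.057)<.075)&(c['depth']>0)&(abs(W[...,2]-.011)<.005)
  P=W[b];print(len(P),P[:,2].mean(),cv2.minAreaRect((P[:,:2]*1000).astype(np.float32)))
E
```

```text
23.8667 [ 0.45845786 -0.32131634  0.16532388] [ 0.51209163 -0.89884877 -2.20077819] 0.5318296332345751 [0.01358986 0.00714452 0.02663325]
scene zmin [0.0631 0.3854] [[0.44, -0.335, 0.064], [0.443, -0.335, 0.074], [0.442, -0.336, 0.09], [0.443, -0.335, 0.104], [0.445, -0.333, 0.119], [0.447, -0.332, 0.134], [0.446, -0.33, 0.149], [0.444, -0.332, 0.165], [0.445, -0.332, 0.179]]
1102 0.010236310620441471 ((480.1795959472656, 60.1669921875), (107.31952667236328, 107.25497436523438), 85.40536499023438)
626 0.012232584571818845 ((478.61370849609375, 55.84577941894531), (107.87044525146484, 105.33792114257812), 84.8833999633789)
```

Call:
{"method": "carry_out", "body": {"deltas": [[[0.001,0.02,0],[0,0,0]],[[0.004,0.07,0],[0,0,0]],[[0.008,0.14,0],[0,0,0]],[[0.013,0.23,0],[0,0,0]],[[0.018,0.32,0],[0,0,0]]]}}

```text
time_s: 24.38
ee_pos: [0.4637, -0.2236, 0.1641]
eef_rot: [0.421, 0.907, 0.005, -0.003]
ft_force: [-0.4, 0.3, -2.4]
width: 0.539
gripper_force: 61.9
```

Call:
{"method": "carry_out", "body": {"deltas": [[[0.005,0.09,0],[0,0,0]],[[0.01,0.18,0],[0,0,0]],[[0.015,0.27,0],[0,0,0]],[[0.02,0.36,0],[0,0,0]],[[0.025,0.45,0],[0,0,0]]]}}

```text
time_s: 24.8
ee_pos: [0.4707, -0.0883, 0.1643]
eef_rot: [0.42, 0.907, 0.005, -0.003]
ft_force: [0.5, 0.8, -2.6]
width: 0.538
gripper_force: 61.9
```

Call:
{"method": "carry_out", "body": {"deltas": [[[0.005,0.09,0],[0,0,0]],[[0.01,0.18,0],[0,0,0]],[[0.015,0.27,0],[0,0,0]],[[0.02,0.35,0],[0,0,0]],[[0.023,0.4,0],[0,0,0]]]}}

```text
time_s: 25.22
ee_pos: [0.477, 0.0322, 0.1643]
eef_rot: [0.42, 0.908, 0.005, -0.004]
ft_force: [-0.1, -0.2, -2.2]
width: 0.536
gripper_force: 61.9
```

Call:
{"method": "carry_out", "body": {"deltas": [[[0.002,0.04,0],[0,0,0]],[[0.003,0.07,0],[0,0,0]],[[0.004,0.085,0],[0,0,0]],[[0.004,0.085,0],[0,0,0]],[[0.004,0.085,0],[0,0,0]]]}}

```text
time_s: 25.63
ee_pos: [0.4801, 0.0539, 0.1659]
eef_rot: [0.421, 0.907, 0.004, -0.002]
ft_force: [0.3, -0.6, -2.4]
width: 0.535
gripper_force: 61.9
```

```bash
python3 - <<'E'
from h import *
s=robot.read_state();print(s['time_s'],s['ee_pos'],s['ft_force'],s['eef_rot'])
a=40;plan([.4794,.058,.120],mat(np.array([np.cos(np.radians(a)),np.sin(np.radians(a)),0]),-Z));mill('scene');mill('top')
E
```

```text
25.6333 [0.48009433 0.05393999 0.16589766] [ 0.258143   -0.62916331 -2.4346093 ] [ 0.42060752  0.90723082  0.00428736 -0.00178078]
n 1 shift [-0.0023, 0.0135, -0.153] turn [-0.003, 0.0001, -0.0014] j [-0.15 -0.05  1.9   0.01  1.29 -0.85] g [ 0.0151 -0.1202  0.1659]
scene zmin [0.0647 0.3868] [[0.465, 0.034, 0.066], [0.468, 0.035, 0.077], [0.467, 0.034, 0.093], [0.468, 0.036, 0.107], [0.469, 0.039, 0.122], [0.471, 0.04, 0.137], [0.471, 0.04, 0.153], [0.469, 0.038, 0.168], [0.47, 0.037, 0.182]]
top zmin [0.0692 0.3369] [[0.457, 0.063, 0.072], [0.459, 0.063, 0.101], [0.461, 0.063, 0.112], [0.463, 0.06, 0.126], [0.458, 0.06, 0.177], [0.457, 0.055, 0.184]]
```

Call:
{"method": "carry_out", "body": {"deltas": [[[-0.002,0.0135,-0.03],[-0.003,0,0]],[[-0.002,0.0135,-0.07],[-0.003,0,0]],[[-0.002,0.0135,-0.11],[-0.003,0,0]],[[-0.002,0.0135,-0.135],[-0.003,0,0]],[[-0.002,0.0135,-0.148],[-0.003,0,0]]]}}

```text
time_s: 26.15
ee_pos: [0.4789, 0.0581, 0.1203]
eef_rot: [0.421, 0.907, -0.0, -0.001]
ft_force: [-0.5, 0.1, -1.7]
width: 0.539
gripper_force: 61.9
```

Call:
{"method": "carry_out", "body": {"deltas": [[[0,0,-0.002],[0,0,0]],[[0,0,-0.004],[0,0,0]],[[0,0,-0.004],[0,0,0]]]}}

```text
time_s: 26.4
ee_pos: [0.4805, 0.0579, 0.1214]
eef_rot: [0.421, 0.907, 0.0, 0.001]
ft_force: [-0.7, 0.3, -2.1]
width: 0.54
gripper_force: 61.9
```

Call:
{"method": "carry_out", "body": {"deltas": [[[0,0,-0.003],[0,0,0]],[[0,0,-0.003],[0,0,0]]]}}

```text
time_s: 26.57
ee_pos: [0.4804, 0.058, 0.1204]
eef_rot: [0.421, 0.907, 0.0, 0.001]
ft_force: [-0.2, 1.4, -1.2]
width: 0.534
gripper_force: 61.9
```

Call:
{"method": "carry_out", "body": {"deltas": [[[0,0,-0.003],[0,0,0]],[[0,0,-0.003],[0,0,0]]]}}

```text
time_s: 26.73
ee_pos: [0.4801, 0.058, 0.1191]
eef_rot: [0.421, 0.907, 0.0, 0.001]
ft_force: [-0.4, 0.2, -2.4]
width: 0.536
gripper_force: 61.9
```

Call:
{"method": "carry_out", "body": {"deltas": [[[0,0,-0.003],[0,0,0]],[[0,0,-0.003],[0,0,0]]]}}

```text
time_s: 26.9
ee_pos: [0.4799, 0.058, 0.1181]
eef_rot: [0.421, 0.907, 0.0, 0.001]
ft_force: [0.0, -0.0, -2.2]
width: 0.535
gripper_force: 61.9
```

Call:
{"method": "carry_out", "body": {"deltas": [[[0,0,-0.003],[0,0,0]],[[0,0,-0.003],[0,0,0]]]}}

```text
time_s: 27.07
ee_pos: [0.4803, 0.0579, 0.1175]
eef_rot: [0.421, 0.907, 0.0, 0.001]
ft_force: [0.1, -0.8, -0.8]
width: 0.536
gripper_force: 62.1
```

Call:
{"method": "carry_out", "body": {"deltas": [[[0,0,-0.002],[0,0,0]],[[0,0,-0.002],[0,0,0]]]}}

```text
time_s: 27.23
ee_pos: [0.4805, 0.0578, 0.1175]
eef_rot: [0.421, 0.907, 0.0, 0.001]
ft_force: [-0.9, -0.5, 4.6]
width: 0.538
gripper_force: 62.5
```

Contact. Open and rise straight up, then check.

Call:
{"method": "carry_out", "body": {"deltas": [[[0,0,0],[0,0,0]],[[0,0,0],[0,0,0]],[[0,0,0],[0,0,0]],[[0,0,0],[0,0,0]]], "grip": 1.0}}

```text
time_s: 27.57
ee_pos: [0.4799, 0.0581, 0.1165]
eef_rot: [0.421, 0.907, 0.0, 0.0]
ft_force: [0.5, -0.3, 0.1]
width: 0.999
gripper_force: 0.0
```

Call:
{"method": "carry_out", "body": {"deltas": [[[0,0,0.05],[0,0,0]],[[0,0,0.12],[0,0,0]],[[0,0,0.22],[0,0,0]],[[0,0,0.34],[0,0,0]],[[0,0,0.45],[0,0,0]]]}}

```text
time_s: 27.98
ee_pos: [0.4796, 0.0581, 0.2531]
eef_rot: [0.421, 0.907, 0.0, 0.0]
ft_force: [0.1, -1.1, -1.3]
width: 1.001
gripper_force: 0.0
```

Call:
{"method": "carry_out", "body": {"deltas": [[[0,-0.1,0],[0,0,0]],[[0,-0.22,0],[0,0,0]],[[0,-0.34,0],[0,0,0]],[[0,-0.46,0],[0,0,0]],[[0,-0.58,0],[0,0,0]]]}}

```text
time_s: 28.4
ee_pos: [0.4797, -0.1175, 0.2517]
eef_rot: [0.421, 0.907, 0.0, 0.001]
ft_force: [0.4, -0.0, 0.0]
width: 1.001
gripper_force: 0.0
```

```bash
python3 - <<'E'
from h import *
from scipy.optimize import least_squares
print(robot.read_state()['time_s'])
fr=[]
for n in('top','scene'):
  c=take(n,n+'20');W=allworld(c);H=cv2.cvtColor(c['frame'],cv2.COLOR_RGB2HSV).astype(int);x,y,z=W[...,0],W[...,1],W[...,2]
  b=(H[...,0]>98)&(H[...,0]<130)&(H[...,1]>90)&(abs(x-.479)<.08)&(abs(y-.058)<.08)&(abs(z-.011)<.006)
  print(n,b.sum(),cv2.minAreaRect((W[b][:,:2]*1000).astype(np.float32)))
  m=(z>.136)&(z<.167)&(np.hypot(x-.48,y-.058)<.06);P=W[m]
  f=least_squares(lambda p:np.linalg.norm(P-np.r_[p,.151],axis=1)-.0245,[.48,.058],loss='soft_l1',f_scale=.003);print('mill head',f.x,'zmax',z[np.hypot(x-.48,y-.058)<.05].max())
  for lab,(u0,v0,zz) in dict(timer=(.671,.0277,.04),tomato=(.650,-.142,.05),mug=(.403,.322,.07)).items():
    q=(np.hypot(x-u0,y-v0)<.07)&(z>.03)&(z<.12)&(c['depth']>0); o=load('t0' if n=='top' else 's0');Wo=allworld(o);r=(np.hypot(Wo[...,0]-u0,Wo[...,1]-v0)<.07)&(Wo[...,2]>.03)&(Wo[...,2]<.12)
    print(lab,((W[q].mean(0)-Wo[r].mean(0))*1000).round(1))
  fr.append(cv2.resize(c['frame'][140:300,150:400][:,:,::-1],(400,256),interpolation=cv2.INTER_CUBIC))
cv2.imwrite('pics/fin.png',np.hstack(fr))
E
```

```text
28.4
top 536 ((480.4715576171875, 60.01512908935547), (107.54830932617188, 107.67072296142578), 85.67829895019531)
mill head [0.48131878 0.05834994] zmax 0.18097743638457353
timer [ 0.5 -0.1 -0.2]
tomato [nan nan nan]
mug [-0.1  0.   0.1]
scene 389 ((479.3077697753906, 55.72412109375), (106.69810485839844, 108.35518646240234), 84.66127014160156)
mill head [0.48156432 0.05791783] zmax 0.18317578725767197
timer [-0.6 -0.   0. ]
tomato [ 1.3 -2.4 -1.3]
mug [0.3 0.5 0.2]<stdin>:13: RuntimeWarning: Mean of empty slice.
  ret = um.true_divide(
```

View pics/fin.png

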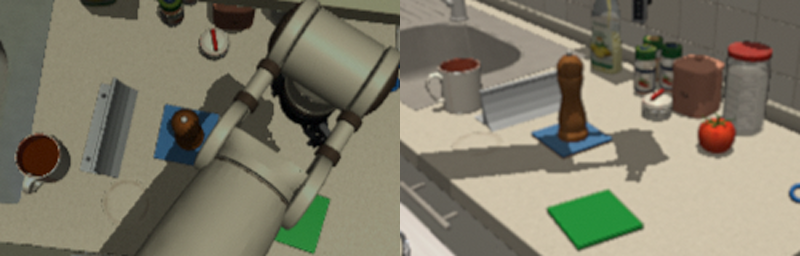

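The mill stands upright in the middle of the blue-side-up coaster, at (185,130) left and (571,95) right. The timer and mug haven't moved. The tomato is hidden by the arm in the top view; in the scene view it stands in its place (the 2 mm difference comes from the mill no longer hiding it).

```bash
python3 -c "
from station import robot
print(robot.sign_off())"
```

```text
the job is handed in; nothing more can be done
None
```

The job is handed in: the coaster was pushed up to lean on the guard, tipped back flat with its blue face up, and the mill stands upright in its middle, with the tomato, egg timer and mug in place (about 28 s of the 67 s used).

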